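# Make up an immersion-test kit and a sampling kit

### The job

Make up the two kits in their grey fitted trays: the immersion-test kit (the broader tray, with a wide round well, a rectangular pocket and a slot) gets the 50 ml tube standing in its well, the bench timer standing in its pocket and the tweezers lying down in its slot; the sampling kit (the narrower tray) gets the taller of the two 15 ml tubes standing in its well and the marker pen lying down in its slot. Leave the shorter 15 ml tube in the rack and the roll of film where it stands.

Things in the scene. Friction and masses are not known exactly. Their poses are not given: they have to be found in the camera images.
- test_tray: broader, grey moulded tray, fixed; 168 (its x) x 144 (y) mm, deck 50 mm high, foot lip 6 mm wide, 8 high. Origin: centre of underside, z up. Tweezers slot 145 (x) x 30 (y), 7 mm deep, centre x=0, y=-47 mm. Timer pocket 66 (x) x 74 (y), 7 mm deep, centre x=-39, y=25 mm. Round well for the 50 ml tube, 32 mm wide, 46 deep (its floor 4 mm above the worktop), centre x=45, y=25 mm
- sampling_tray: narrower, grey moulded tray, fixed; 168 (its x) x 96 (y) mm, deck 50 mm high with a blank paper label, foot lip 6 mm wide, 8 high. Origin: centre of underside, z up. Marker slot 152 (x) x 26 (y), 7 mm deep, centre x=0, y=-26 mm. Round well for the taller 15 ml tube, 20 mm wide, 46 deep (its floor 4 mm above the worktop), centre x=30, y=22 mm
- tube_50ml: 50 ml centrifuge tube with conical foot: 119 mm tall, body 28 mm across, screw cap 34 mm across (the top 17 mm). Stands upright, perhaps leaning a little, in the larger, violet lattice rack (fixed, 61 mm high). Origin: tip of its foot, 3 mm above the worktop in the rack; z up along the tube. Grip the cap from above
- tube_15ml_tall: the taller 15 ml centrifuge tube, conical foot: 119 mm tall, body 16 mm across, screw cap 22 mm across (the top 17 mm). Stands upright, perhaps leaning a little, in the smaller, green lattice rack (fixed, 55 mm high), 53 mm from the shorter tube. Origin: tip of its foot, 3 mm above the worktop in the rack; z up along the tube. Grip the cap from above
- tube_15ml_short: the shorter 15 ml centrifuge tube, 104 mm tall, cap 20 mm across, in the same green rack: not wanted, to be left alone. Origin: tip of its foot; z up
- timer: white bench timer with a small display, on its fold-out foot on the worktop: 62 mm tall, 58 wide (its y), 50 deep (x). Origin: centre of the outline's underside; z up, display towards -x. Housing at x=-25 to 7 mm, leaning back; foot, 30 mm wide, at x=3 to 25 mm. Grip the housing's sides, along y, at about x=-8 mm, 38 mm up. In the pocket its width lies along the tray's y, facing either way
- tweezers: straight steel laboratory tweezers (forceps) lying flat on the worktop: 125 mm long (their y), 14 mm wide (x), 9 mm high. Origin: centre of the underside. Grip at the middle across x; let go with the fingertips just above the tray's deck, they drop into the slot
- marker_pen: marker pen with white barrel and dark cap lying flat on the worktop: 136 mm long (its y), 10 mm wide (x), 11 mm high. Origin: centre of the underside. Grip at the middle across x; let go with the fingertips just above the tray's deck, it drops into the slot
- parafilm: upright white roll of sealing film, 62 mm across, 50 mm tall, standing on the worktop: to be left alone. Origin: centre of its underside
Not all that is in view belongs to the job. What is shaped like the tube_15ml_tall but yellow is not meant.

How it is judged:
By the outcome, as a careful person would: the job done as asked, in the order asked, and still so for the second after the job is handed in, with the robot touching nothing.
It also fails if it takes over 120 s, if anything falls off the work surface, if the arm or the gripper's body presses on something with over 40 N, if the wrist force passes 120 N, or if a joint passes its speed limit or range.

### The arm

A 7-joint arm with a two-finger parallel gripper is mounted at the origin on a cart in front of the work surface, level with it; the furniture and walls round the work are solid. World frame = base frame: x ahead of the robot, y to its left, z up, the work surface at z = 0. Lengths are in m, angles in rad, forces in N, time in s.
With the tool pointing down it reaches from about 0.4 to 0.9 m from the base axis. Payload 5.5 kg.
Tool frame: the origin (TCP) lies at the very end of the fingers, on their centre line; the grasp point (between the pads) lies 19 mm behind it; z points along the fingers, x is the direction in which the jaws open and shut, and the axes are right-handed (so a half turn about z gives the same grasp; the last joint's range is limited). The gripper opens to 92 mm and grips with 3 to 60 N. Pads are 19 mm wide; open, the fingers measure 130 mm over their backs; the gripper's body (75 mm by 190 mm) begins 47 mm behind the grasp point.
Start: joints at [1.365, 0.501, -0.427, 1.55, 0.221, 1.138, -0.21], TCP at [0.294, -0.58, 0.227] pointing down, gripper open.
Joint ranges: [-2.88, 2.88], [-0.31, 2.03], [-1.54, 1.56], [0.2, 2.42], [-1.41, 4.55], [0.19, 2.02], [-2.57, 2.57]. Speed limits (rad/s): [2.57, 2.57, 3.14, 3.14, 3.14, 3.14, 3.14].

### API

Orientations are given as a rotation vector (axis times angle).
In Python, from station import sensors, imaging, r gives the robot as it stands.
- The arm moves only by the shell command python3 -m crank 'ROWS' [FORCE]. ROWS is JSON, a list of rows, each a list of 5 numbers: the shift along the tool's x, y, z in mm, then the turn about the tool's z in rad, then the closure, from 0 (fully open) to 1 (shut). In form: [[tx, ty, tz, turn, fingers], ...]. A call has exactly 8 rows; each row shifts and turns the pose as measured when the row begins, along the tool's axes as they then stand; what a row does not reach is not made up. A row lasts 1/8 s, in which the tool goes at most 62.5 mm and 10.7 degrees, less where a joint would pass 70% of its speed; a pose out of reach is approached as far as the arm can. A call with a gripper value outside its range is refused whole. The fingers move at their own pace and stop on an object; FORCE is the grip in N (left out, the last holds). Time passes only in rows, so rows that do not move let the fingers close, or fill a call up. It gives the time, the measured TCP pose, the force and the opening at its end, in the units of the state.
- sensors.state(): the state, without advancing time (a new reading comes with each control period).
- imaging.capture(name): name is "scene" or "top" or "wrist"; returns a dict with "image" (400x640x3 uint8, blue, green, red), "fovy" (degrees; the focal length in pixels is half the picture's height over the tangent of half this angle, whatever the lens; pixels are square), "cx", "cy" (the principal point, pixels), "origin" and "attitude" of the camera in the world; the wrist camera has in their place "T_tool_cam" (4x4, takes a point from camera to tool coordinates, whose origin is the TCP and whose axes are the tool frame's). Camera axes: x right, y down, z forward; pixel columns grow to the right and rows downward; lengths in m; the calibration is good to about 2 mm. A picture is of the moment at which its call begins: read the wrist's pose just before it. There is no depth.
- r.finish_job(): hands the job in, once; it reports no verdict.
The state is a dict: "clock": time; "joint_pos": joint angles; "qd": joint speeds; "tau": joint torques, N m; "tool_pos": TCP position; "orientation": TCP orientation; "contact_force": force on the tool from outside, world axes, zero at the start; "moment": the same for the moment, N m; "width": finger opening in m.
Only numpy, scipy, OpenCV 4.12 (cv2) and the standard library are available. Lean on these libraries where they do the work, as an engineer would, in place of code of your own. Each camera call takes 0.05 s, during which the arm holds its last target.

## Working session

There is one attempt and no reset: what is moved stays moved. The work goes in short steps, Python scripts to look and compute and a shell command to move; the robot and the scene stay as the last step left them, time stands still between calls to the robot, and variables do not carry over. Pictures are saved under pics/ and viewed, and the job is handed in when it is done.

```bash
ls; mkdir -p pics
python3 - <<'E'
from station import sensors, imaging, r
import cv2
print(sensors.state())
for n in ["scene","top","wrist"]:
    c=imaging.capture(n); cv2.imwrite(f"pics/{n}0.png",c["image"])
    print({k:v for k,v in c.items() if k!="image"})
E
```

```text
pics
{'clock': 0.0, 'joint_pos': array([ 1.3651709 ,  0.50191806, -0.42676456,  1.5514547 ,  0.22078664,
        1.13829037, -0.21031013]), 'qd': array([ 0.00147954, -0.00099635,  0.00064606, -0.00034366,  0.00061395,
        0.00265858,  0.00068841]), 'tau': array([ 3.98670136e-04, -5.66590083e+01, -5.81611499e+00, -2.79108024e+01,
       -6.86035585e-02,  3.10029241e-02,  1.91221388e-04]), 'tool_pos': array([ 0.2933261 , -0.57925427,  0.22563002]), 'orientation': array([-2.67571693e+00,  1.64409538e+00,  2.62695621e-03]), 'contact_force': array([ 0.52089665, -0.29715137, -0.04046915]), 'moment': array([-0.02160037, -0.04415774,  0.04829929]), 'width': 0.09209891105603216}
{'fovy': 47.78924602820429, 'cx': 317.41155001200565, 'cy': 198.38335597286004, 'origin': array([ 0.19598537, -0.5439436 ,  0.95912343]), 'attitude': array([-2.39374309,  0.61898013, -0.19866699])}
{'fovy': 55.07382209372418, 'cx': 324.2032527449636, 'cy': 196.42048627648524, 'origin': array([0.39956445, 0.09585649, 1.13568951]), 'attitude': array([-2.16804441,  2.13541151, -0.12385842])}
{'fovy': 62.3608883378754, 'cx': 321.4968364373404, 'cy': 200.37283791394364, 'T_tool_cam': array([[ 9.99999813e-01, -5.45317303e-04, -2.75559254e-04,
        -7.17291864e-04],
       [ 5.98807224e-04,  9.64329745e-01,  2.64703201e-01,
        -7.27804466e-02],
       [ 1.21382749e-04, -2.64703317e-01,  9.64329891e-01,
        -1.59021770e-01],
       [ 0.00000000e+00,  0.00000000e+00,  0.00000000e+00,
         1.00000000e+00]])}
```

View pics/scene0.png

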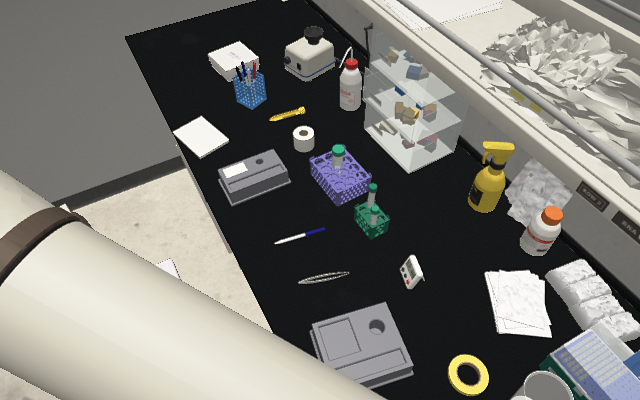

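View pics/top0.png

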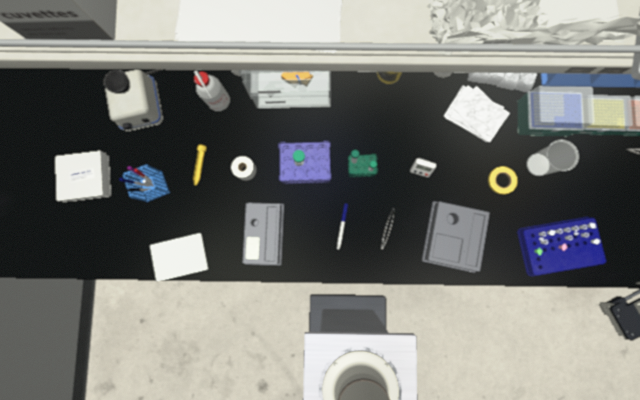

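View pics/wrist0.png

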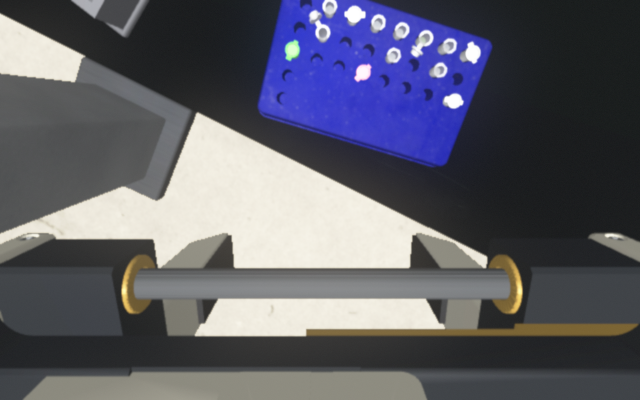

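```bash
cat > h.py <<'E'
import numpy as np, cv2
from scipy.spatial.transform import Rotation as R
from station import sensors, imaging, r
def cam(name):
    s=sensors.state(); c=imaging.capture(name)
    if name=="wrist":
        T=np.eye(4);T[:3,:3]=R.from_rotvec(s["orientation"]).as_matrix();T[:3,3]=s["tool_pos"]
        T=T@c["T_tool_cam"]; Rm=T[:3,:3];o=T[:3,3]
    else: Rm=R.from_rotvec(c["attitude"]).as_matrix(); o=c["origin"]
    f=200/np.tan(np.radians(c["fovy"])/2)
    return dict(im=c["image"],R=Rm,o=o,f=f,cx=c["cx"],cy=c["cy"])
def unproj(c,u,v,z):
    d=c["R"]@np.array([(u-c["cx"])/c["f"],(v-c["cy"])/c["f"],1.])
    return c["o"]+d*(z-c["o"][2])/d[2]
def proj(c,p):
    q=c["R"].T@(np.asarray(p)-c["o"]); return np.array([c["cx"]+c["f"]*q[0]/q[2],c["cy"]+c["f"]*q[1]/q[2]])
def yaw(s=None):
    s=s or sensors.state(); m=R.from_rotvec(s["orientation"]).as_matrix(); return np.arctan2(m[1,0],m[0,0])
def to(xyz,ya=None):
    """tool-axis move (mm, rad) from the present pose to xyz with tool-x along yaw ya"""
    s=sensors.state(); m=R.from_rotvec(s["orientation"]).as_matrix()
    d=m.T@(np.array(xyz)-s["tool_pos"])*1000; y0=yaw(s)
    t=None
    if ya is not None:
        t=-((ya-y0+np.pi/2)%np.pi-np.pi/2)  # tool z down => sign flip
    # per-row rotation matters; also give offset in the frame after the turn
    out="now frame mm %s"%np.round(d,1)
    if t is not None:
        m2=m@R.from_rotvec([0,0,t]).as_matrix(); out+=" turn %.3f; after-turn frame mm %s"%(t,np.round(m2.T@(np.array(xyz)-s["tool_pos"])*1000,1))
    print(out, "tilt z",np.round(m[:,2],3),"yaw %.3f"%y0,"pos",np.round(s["tool_pos"],4),"q7 %.2f"%s["joint_pos"][6],"t %.2f"%s["clock"])
def save(name,im,roi=None,k=1):
    if roi: x0,y0,x1,y1=roi; im=im[y0:y1,x0:x1]
    cv2.imwrite("pics/"+name,cv2.resize(im,None,fx=k,fy=k,interpolation=cv2.INTER_CUBIC))
E
python3 - <<'E'
from h import *
t=cam("top"); s=cam("scene")
save("t1.png",t["im"],(230,130,390,280),5)
save("t2.png",t["im"],(370,140,530,280),5)
save("s1.png",s["im"],(200,130,400,280),4)
save("s2.png",s["im"],(270,220,430,390),3)
E
```

```text
(no output)
```

View pics/t1.png

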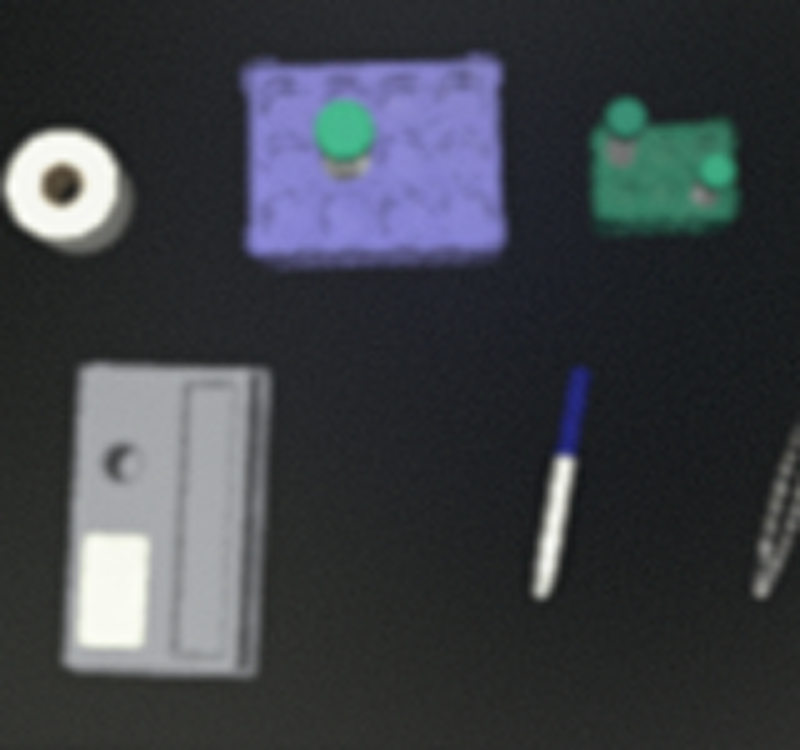

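View pics/t2.png

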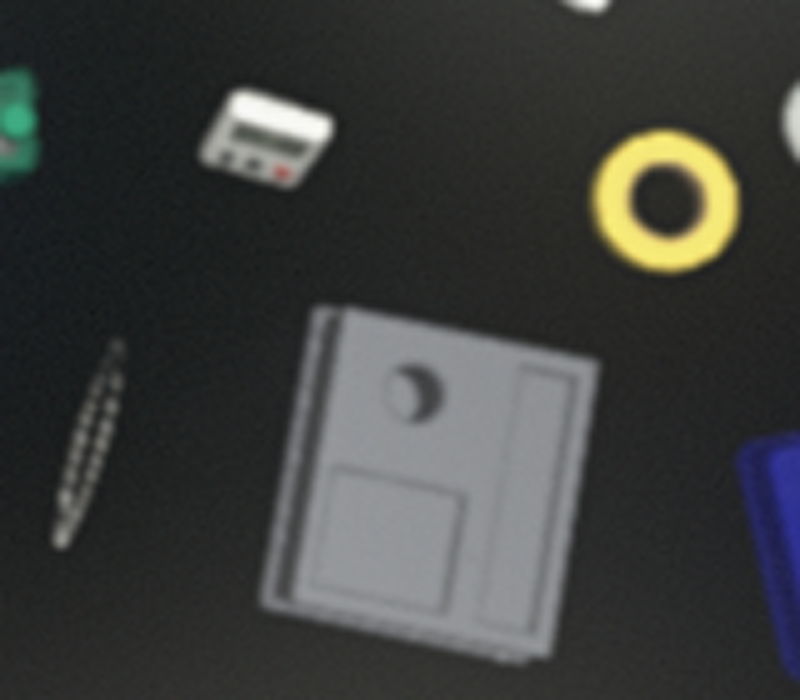

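View pics/s1.png

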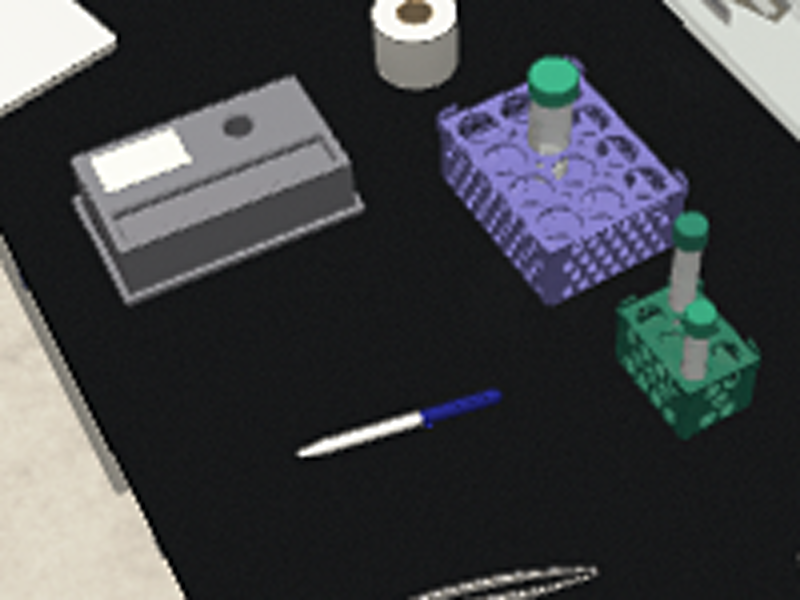

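View pics/s2.png

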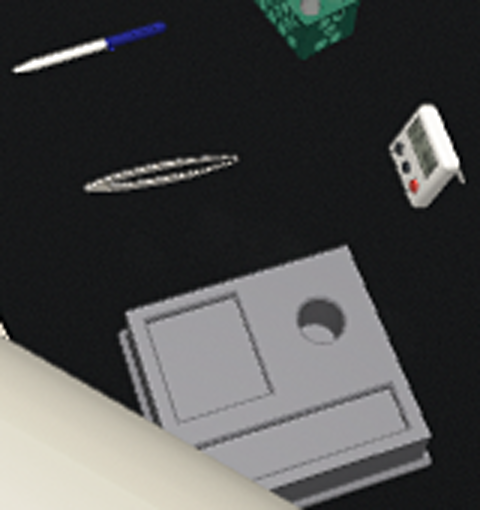

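```bash
cat > m1.py <<'E'
from h import *
t=cam("top"); s=cam("scene")
T1=lambda x,y:(230+x/5,130+y/5); T2=lambda x,y:(370+x/5,140+y/5)
S1=lambda x,y:(200+x/4,130+y/4); S2=lambda x,y:(270+x/3,220+y/3)
def fit(model,pts):
    a=np.array(model,float);b=np.array(pts)[:,:2]
    ac=a-a.mean(0);bc=b-b.mean(0)
    th=np.arctan2((ac[:,0]*bc[:,1]-ac[:,1]*bc[:,0]).sum(),(ac*bc).sum())
    c,sn=np.cos(th),np.sin(th);M=np.array([[c,-sn],[sn,c]]);o=b.mean(0)-M@a.mean(0)
    print("pose",np.round(o,4),"th %.3f"%th,"res mm",np.round((b-(a@M.T+o))*1000,1).tolist()); return o,th
u=lambda c,p,z:unproj(c,p[0],p[1],z)
mt=np.array([[84,72],[84,-72],[-84,-72],[-84,72],[45,25]])/1000
print("test top");fit(mt,[u(t,T2(*p),.05) for p in [(343,308),(598,360),(550,655),(293,602),(416,393)]])
mt2=np.array([[-72,62],[-6,62],[-6,-12],[-72,-12],[45,25],[72.5,-32],[72.5,-62],[84,72],[84,-72],[-84,72]])/1000
print("test scene");fit(mt2,[u(s,S2(*p),.05) for p in [(145,322),(237,295),(272,390),(178,422),(322,320),(393,388),(408,430),(347,246),(430,436),(128,313)]])
ms=np.array([[84,48],[84,-48],[-84,-48],[-84,48],[30,22]])/1000
print("samp top");fit(ms,[u(t,T1(*p),.05) for p in [(80,365),(250,368),(240,672),(65,665),(122,462)]])
print("samp scene");fit(ms,[u(s,S1(*p),.05) for p in [(295,77),(350,160),(122,250),(74,160),(238,126)]])
for n,a,b,z in [("tube50",T1(345,129),S1(555,75),.122),("tall",T1(626,116),S1(691,225),.122),("short",T1(717,170),S1(700,312),.107)]:
    print(n,"top",np.round(u(t,a,z),4))
for n,b,z in [("tube50",S1(554,73),.122),("tall",S1(692,222),.122),("short",S1(701,308),.107)]:
    print(n,"scene",np.round(u(s,b,z),4))
for n,c,a,b,z in [("pen top",t,T1(541,598),T1(581,368),.006),("pen scene",s,S1(298,455),S1(500,395),.006),
   ("twz top",t,T2(60,547),T2(118,342),.005),("twz scene",s,S2(85,188),S2(239,158),.005)]:
    p,q=u(c,a,z),u(c,b,z);d=q-p;print(n,np.round((p+q)/2,4),"len %.3f dir %.3f"%(np.hypot(*d[:2]),np.arctan2(d[1],d[0])))
# timer top edge (z .062): top-left..right
for n,c,a,b in [("timer top",t,T2(238,90),T2(335,118)),("timer scene",s,S2(423,103),S2(462,172))]:
    p,q=u(c,a,.06),u(c,b,.06);d=q-p;print(n,np.round((p+q)/2,4),"len %.3f dir %.3f"%(np.hypot(*d[:2]),np.arctan2(d[1],d[0])))
for n,c,a,b in [("timer bot top",t,T2(203,158),T2(292,188)),("timer bot scene",s,S2(391,150),S2(418,207))]:
    p,q=u(c,a,.003),u(c,b,.003);d=q-p;print(n,np.round((p+q)/2,4),"len %.3f dir %.3f"%(np.hypot(*d[:2]),np.arctan2(d[1],d[0])))
E
python3 m1.py
```

```text
test top
pose [ 0.4299 -0.2725] th -0.191 res mm [[0.2, 0.9], [-0.0, -0.9], [0.3, 0.1], [-0.2, 0.4], [-0.3, -0.4]]
test scene
pose [ 0.4304 -0.2749] th -0.203 res mm [[-1.4, -0.3], [0.7, -1.2], [1.0, 1.5], [-0.8, 0.3], [0.6, 0.6], [0.4, -1.7], [-1.3, -0.3], [-0.2, 0.6], [-0.1, 1.5], [1.1, -0.9]]
samp top
pose [0.4291 0.2829] th -0.007 res mm [[0.7, 0.7], [1.1, -0.5], [-1.7, -1.2], [-0.1, 0.9], [-0.0, 0.1]]
samp scene
pose [0.4307 0.2807] th -0.013 res mm [[-0.5, -2.2], [-0.7, 2.7], [1.2, 2.5], [1.2, -2.2], [-1.2, -0.9]]
tube50 top [0.6368 0.1773 0.122 ]
tall top [0.6461 0.0256 0.122 ]
short top [ 0.6203 -0.0252  0.107 ]
tube50 scene [0.6388 0.1761 0.122 ]
tall scene [0.647  0.0243 0.122 ]
short scene [ 0.6229 -0.0248  0.107 ]
pen top [0.4538 0.0544 0.006 ] len 0.137 dir -0.162
pen scene [0.4554 0.0516 0.006 ] len 0.135 dir -0.164
twz top [ 0.449  -0.0795  0.005 ] len 0.125 dir -0.279
twz scene [ 0.4512 -0.0814  0.005 ] len 0.125 dir -0.293
timer top [ 0.6418 -0.1843  0.06  ] len 0.057 dir -1.847
timer scene [ 0.6369 -0.1847  0.06  ] len 0.064 dir -1.734
timer bot top [ 0.6122 -0.1751  0.003 ] len 0.056 dir -1.890
timer bot scene [ 0.6163 -0.1776  0.003 ] len 0.053 dir -1.781
```

Run:
```python
from h import *
to([.50,.0,.25],-1.6)
to([.60,.177,.25],-1.6)
```

```text
now frame mm [-423.9 -446.1  -23.3] turn 0.498; after-turn frame mm [-585.5 -189.4  -23.3] tilt z [-0.  0. -1.] yaw -1.102 pos [ 0.2936 -0.5797  0.2265] q7 -0.21 t 0.35
now frame mm [-536.7 -615.2  -23.2] turn 0.498; after-turn frame mm [-765.3 -284.2  -23.2] tilt z [-0.  0. -1.] yaw -1.102 pos [ 0.2936 -0.5797  0.2265] q7 -0.21 t 0.35
```

```bash
python3 -m crank '[[-40,-45,-5,0.166,0],[-47,-38,-5,0.166,0],[-53,-28,-5,0.166,0],[-57,-22,-3,0,0],[-57,-22,-3,0,0],[-57,-22,-3,0,0],[-57,-22,0,0,0],[-57,-22,0,0,0]]'
python3 - <<'E'
from h import *
to([.60,.177,.25],-1.6)
E
```

```text
clock: 1.35
tool_pos: [0.4862, -0.1276, 0.2515]
orientation: [-2.156, 2.285, -0.009]
contact_force: [1.4, -0.9, -0.5]
width: 0.0918
now frame mm [-310.7  -96.     0.6] turn -0.029; after-turn frame mm [-307.8 -104.9    0.6] tilt z [ 0.004 -0.004 -1.   ] yaw -1.629 pos [ 0.4862 -0.1276  0.2515] q7 -1.56 t 1.35
```

```bash
python3 -m crank '[[-52,-17,0,0,0],[-52,-17,0,0,0],[-52,-17,0,0,0],[-52,-17,0,0,0],[-52,-17,0,0,0],[-47,-16,0,-0.03,0],[0,0,0,0,0],[0,0,0,0,0]]'
python3 - <<'E'
from h import *
to([.60,.177,.25],-1.6)
print(sensors.state()["joint_pos"])
w=cam("wrist"); save("w1.png",w["im"]); print(proj(w,[.6378,.1767,.122]))
E
```

```text
clock: 2.35
tool_pos: [0.6082, 0.1888, 0.2517]
orientation: [-2.196, 2.242, -0.012]
contact_force: [-0.1, -0.7, -0.7]
width: 0.0919
now frame mm [12.   7.9  1.7] turn 0.008; after-turn frame mm [12.   7.8  1.7] tilt z [ 0.008 -0.003 -1.   ] yaw -1.592 pos [0.6082 0.1888 0.2517] q7 -2.20 t 2.35
[ 0.14304262  0.50291187 -0.68679218  1.55901425  0.34166559  1.19543292
 -2.19972576]
[335.7774169  160.86208019]
```

View pics/w1.png

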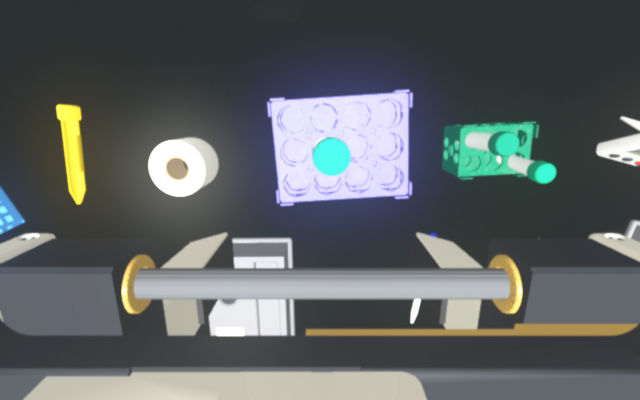

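```bash
cat >> h.py <<'E'
def caps(c,roi=None,hs=(60,95),amin=60):
    h=cv2.cvtColor(c["im"],cv2.COLOR_BGR2HSV)
    m=((h[...,0]>hs[0])&(h[...,0]<hs[1])&(h[...,1]>120)&(h[...,2]>130)).astype(np.uint8)
    m=cv2.morphologyEx(m,cv2.MORPH_OPEN,np.ones((3,3),np.uint8))
    cs,_=cv2.findContours(m,cv2.RETR_EXTERNAL,cv2.CHAIN_APPROX_NONE)
    out=[]
    for k in cs:
        if cv2.contourArea(k)>amin:
            (x,y),rad=cv2.minEnclosingCircle(k); out.append((x,y,rad,cv2.contourArea(k)))
    return out
E
python3 - <<'E'
from h import *
w=cam("wrist")
for q in caps(w): print(np.round(q,1),[np.round(unproj(w,q[0],q[1],z),4).tolist() for z in (.122,.107)])
print(np.round([unproj(w,331,156,.122)],4))
E
```

```text
[542.5 172.   14.6 474. ] [[0.6237, -0.0063, 0.122], [0.6208, -0.0164, 0.107]]
[ 332.1  156.1   18.5 1024. ] [[0.6419, 0.1802, 0.122], [0.64, 0.1798, 0.107]]
[ 488.5  139.5   47.8 3453. ] [[0.6533, 0.0448, 0.122], [0.6519, 0.0373, 0.107]]
[[0.642  0.1812 0.122 ]]
```

```bash
python3 -m crank '[[8,-33,20,0,0],[0,0,30,0,0],[0,0,30,0,0],[0,0,0,0,0],[0,0,0,0,0],[0,0,0,0,0],[0,0,0,0,0],[0,0,0,0,0]]' 20
python3 - <<'E'
from h import *
to([.641,.180,.094],-1.6)
w=cam("wrist"); save("w2.png",w["im"])
for q in caps(w): print(np.round(q,1),[np.round(unproj(w,q[0],q[1],z),4).tolist() for z in (.122,.107)])
E
```

```text
clock: 3.45
tool_pos: [0.6463, 0.17, 0.1777]
orientation: [-2.177, 2.253, -0.027]
contact_force: [0.1, 0.1, 0.2]
width: 0.0918
now frame mm [-10.2   7.2  83.5] turn -0.005; after-turn frame mm [-10.3   7.2  83.5] tilt z [ 0.018 -0.006 -1.   ] yaw -1.605 pos [0.6463 0.17   0.1777] q7 -2.21 t 3.45
[572.  234.   18.1 440.5] [[0.6302, -0.0025, 0.122], [0.6243, -0.0145, 0.107]]
[ 308.5  225.8   24.4 1739. ] [[0.6429, 0.1803, 0.122], [0.6379, 0.181, 0.107]]
[ 503.3  186.9   57.9 5405.5] [[0.6655, 0.0488, 0.122], [0.662, 0.0403, 0.107]]
```

View pics/w2.png

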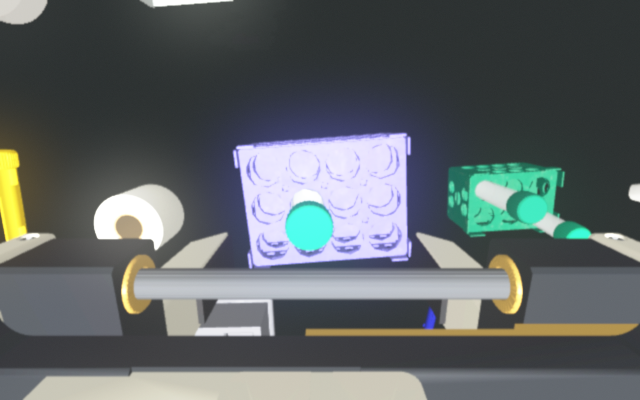

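```bash
python3 -m crank '[[-10,6,10,0,0],[0,0,15,0,0],[0,0,20,0,0],[0,0,15,0,0],[0,0,10,0,0],[0,0,5,0,0],[0,0,0,0,0],[0,0,0,0,0]]' 20
python3 - <<'E'
from h import *
to([.641,.180,.094],-1.6)
w=cam("wrist"); save("w3.png",w["im"])
E
```

```text
clock: 4.5
tool_pos: [0.6406, 0.1807, 0.0954]
orientation: [-2.179, 2.253, -0.024]
contact_force: [-0.3, 0.8, -0.6]
width: 0.0918
now frame mm [ 0.7 -0.4  1.5] turn -0.004; after-turn frame mm [ 0.7 -0.4  1.5] tilt z [ 0.016 -0.006 -1.   ] yaw -1.604 pos [0.6406 0.1807 0.0954] q7 -2.27 t 4.50
```

View pics/w3.png

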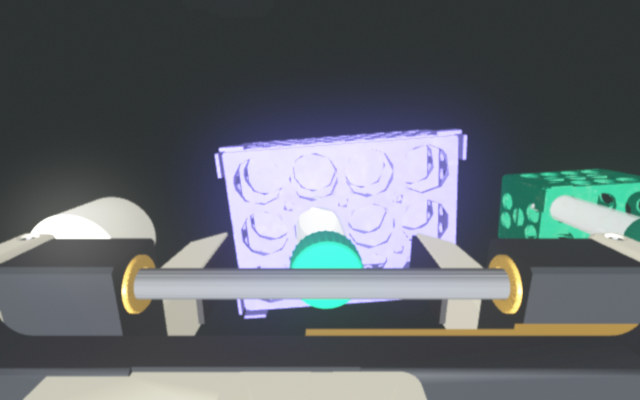

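```bash
python3 -m crank '[[0,0,0,0,1],[0,0,0,0,1],[0,0,0,0,1],[0,0,0,0,1],[0,0,0,0,1],[0,0,0,0,1],[0,0,-5,0,1],[0,0,-10,0,1]]' 30
```

```text
clock: 5.55
tool_pos: [0.6404, 0.1805, 0.1117]
orientation: [-2.179, 2.254, -0.025]
contact_force: [-0.8, -0.4, -0.5]
width: 0.032
```

```bash
python3 -m crank '[[0,0,-30,0,1],[0,0,-45,0,1],[0,0,-45,0,1],[0,0,-20,0,1],[0,0,0,0,1],[0,0,0,0,1],[0,0,0,0,1],[0,0,0,0,1]]' 30;  python3 - <<'E'
from h import *
to([.479,-.258,.25],-1.77)
w=cam("wrist"); save("w4.png",w["im"])
E
```

```text
clock: 6.55
tool_pos: [0.637, 0.1819, 0.2572]
orientation: [-2.181, 2.252, -0.024]
contact_force: [-0.6, -0.4, -0.8]
width: 0.0317
now frame mm [444.7 143.8   7.6] turn 0.167; after-turn frame mm [462.4  68.    7.6] tilt z [ 0.015 -0.006 -1.   ] yaw -1.603 pos [0.637  0.1819 0.2572] q7 -2.19 t 6.55
```

View pics/w4.png

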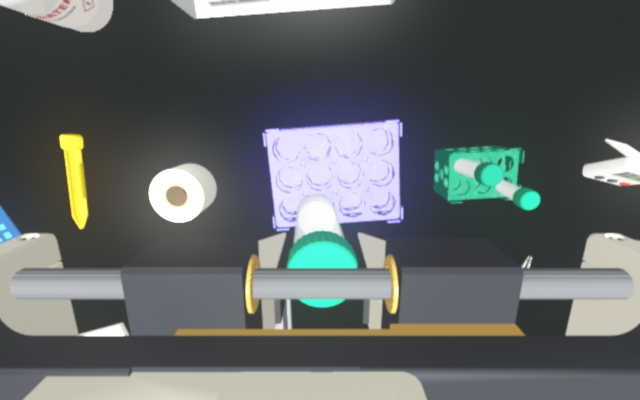

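```bash
python3 -m crank '[[40,14,0,0,1],[55,18,0,0,1],[55,18,0,0,1],[55,17,0,0.06,1],[55,13,0,0.05,1],[54,11,0,0.05,1],[50,8,0,0,1],[30,5,0,0,1]]' 30;  python3 - <<'E'
from h import *
to([.479,-.258,.25],-1.77)
E
```

```text
clock: 7.6
tool_pos: [0.4934, -0.2101, 0.2519]
orientation: [-1.995, 2.419, -0.012]
contact_force: [0.8, 1.0, -0.6]
width: 0.0322
now frame mm [49.7  5.   1.8] turn 0.008; after-turn frame mm [49.8  4.6  1.8] tilt z [ 0.01  -0.002 -1.   ] yaw -1.762 pos [ 0.4934 -0.2101  0.2519] q7 -1.56 t 7.60
```

```bash
python3 -m crank '[[30,15,0,0.008,1],[18,10,0,0,1],[0,0,0,0,1],[0,0,0,0,1],[0,0,0,0,1],[0,0,0,0,1],[0,0,0,0,1],[0,0,0,0,1]]' 30;  python3 - <<'E'
from h import *
to([.479,-.258,.25],-1.77)
w=cam("wrist"); save("w5.png",w["im"])
print(proj(w,[.479,-.258,.05]))
s=sensors.state();m=R.from_rotvec(s["orientation"]).as_matrix()
for z in (-.028,.03,.06,.091): print(z,proj(w,s["tool_pos"]+m@[0,0,z]))
E
```

```text
clock: 8.6
tool_pos: [0.4588, -0.2527, 0.25]
orientation: [-1.984, 2.427, -0.007]
contact_force: [0.0, -0.0, -0.5]
width: 0.0319
now frame mm [  1.1 -20.8   0.2] turn -0.001; after-turn frame mm [  1.2 -20.8   0.2] tilt z [ 0.008  0.001 -1.   ] yaw -1.771 pos [ 0.4588 -0.2527  0.25  ] q7 -1.45 t 8.60
[324.48468788 159.83076009]
-0.028 [325.18044646 279.35096529]
0.03 [324.18855183 232.18475856]
0.06 [323.86458512 216.7796128 ]
0.091 [323.60551452 204.46038355]
```

View pics/w5.png

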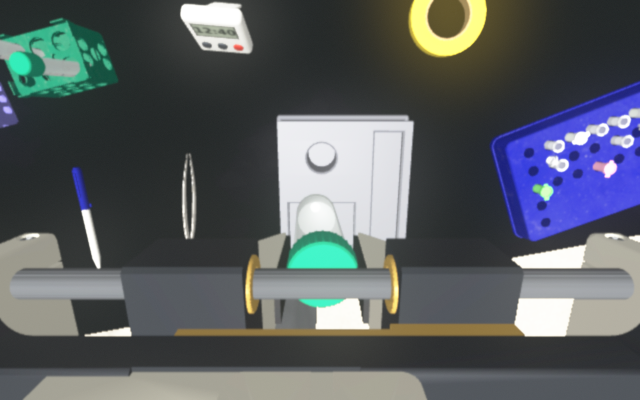

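Run:
```python
from h import *
w=cam("wrist"); save("w6.png",w["im"],(260,105,430,265),4.7)
```

```text
(no output)
```

View pics/w6.png

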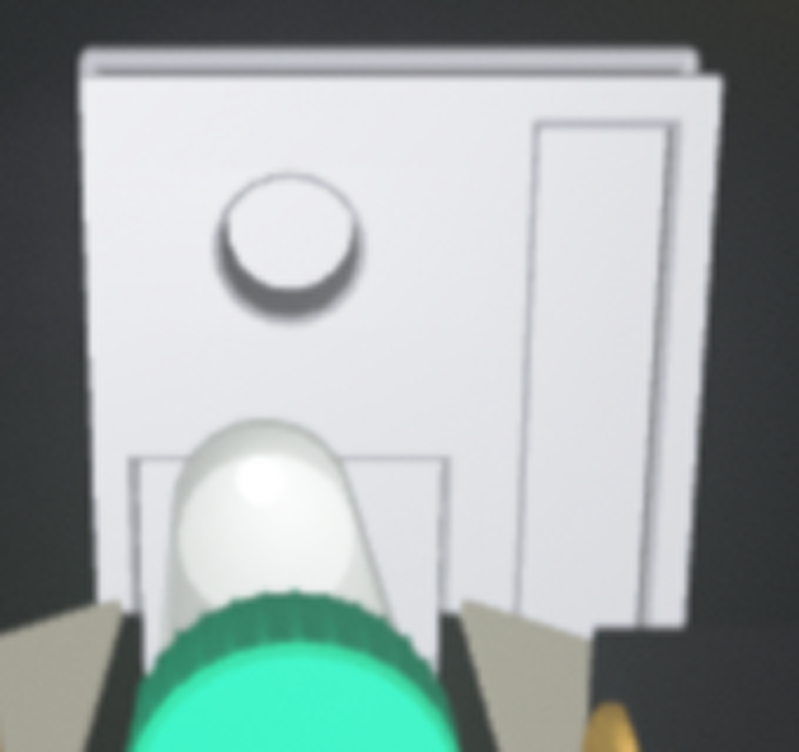

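Run:
```python
from h import *
w=cam("wrist")
well=unproj(w,321.5,157.6,.05); foot=unproj(w,315.7,205,.159); cap=unproj(w,322,263,.266)
s=sensors.state();m=R.from_rotvec(s["orientation"]).as_matrix()
print(well,foot,cap,s["tool_pos"])
for n,p in(("foot->well",well-foot),("tool->well",well-s["tool_pos"])): print(n,np.round(m.T@p*1000,1))
print("foot rel tool",m.T@(foot-s["tool_pos"])*1000)
```

```text
[ 0.48194506 -0.25541425  0.05      ] [ 0.46031103 -0.24664011  0.159     ] [ 0.46082186 -0.251935    0.266     ] [ 0.45867255 -0.25303866  0.25003799]
foot->well [  4.5 -22.1 109.2]
tool->well [ -1.9 -21.7 200.2]
foot rel tool [-6.40131324  0.3943072  91.05168612]
```

Run:
```python
from h import *
t=cam("scene"); s=sensors.state();p=s["tool_pos"];m=R.from_rotvec(s["orientation"]).as_matrix()
a,b=proj(t,p+m@[0,0,-.028]),proj(t,p+m@[0,0,.091]); print(a,b)
x,y=b.astype(int); save("s3.png",t["im"],(x-60,y-70,x+60,y+50),6)
t=cam("top")
a,b=proj(t,p+m@[0,0,-.028]),proj(t,p+m@[0,0,.091]); print(a,b)
x,y=b.astype(int); save("t3.png",t["im"],(x-60,y-50,x+60,y+50),6)
```

```text
[376.59661994 275.18618691] [371.57665557 305.88466347]
[484.93801628 220.6730016 ] [465.82919137 223.21665404]
```

View pics/s3.png

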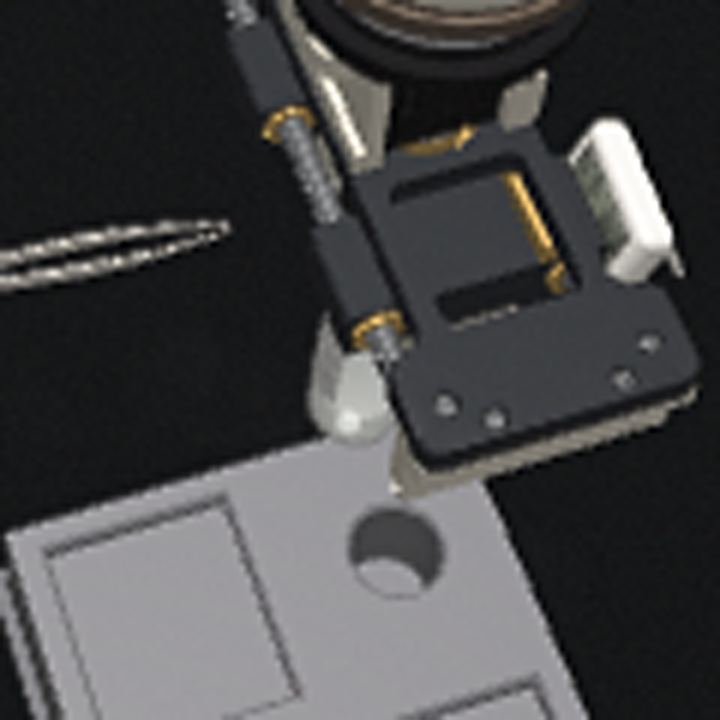

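View pics/t3.png

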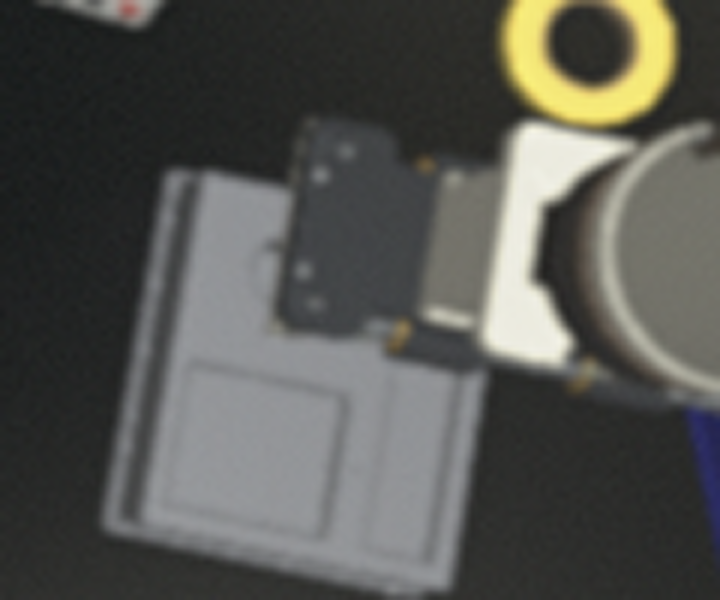

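```bash
python3 -m crank '[[2,-12,10,0,1],[0.5,-10,25,0,1],[0,0,25,0,1],[0,0,20,0,1],[0,0,10,0,1],[0,0,0,0,1],[0,0,0,0,1],[0,0,0,0,1]]' 30;  python3 - <<'E'
from h import *
to([.4815,-.2565,.096],-1.77)
w=cam("wrist"); save("w7.png",w["im"],(220,60,420,260),3)
t=cam("scene"); s=sensors.state();p=s["tool_pos"];m=R.from_rotvec(s["orientation"]).as_matrix()
b=proj(t,p+m@[0,0,.091])
x,y=b.astype(int); save("s4.png",t["im"],(x-60,y-50,x+60,y+50),6)
E
```

```text
clock: 9.85
tool_pos: [0.4854, -0.2625, 0.1562]
orientation: [-1.98, 2.428, -0.012]
contact_force: [0.4, -0.5, 0.3]
width: 0.0319
now frame mm [-4.9  5.7 60.1] turn -0.003; after-turn frame mm [-5.   5.7 60.1] tilt z [ 0.012 -0.001 -1.   ] yaw -1.773 pos [ 0.4854 -0.2625  0.1562] q7 -1.54 t 9.85
```

View pics/w7.png

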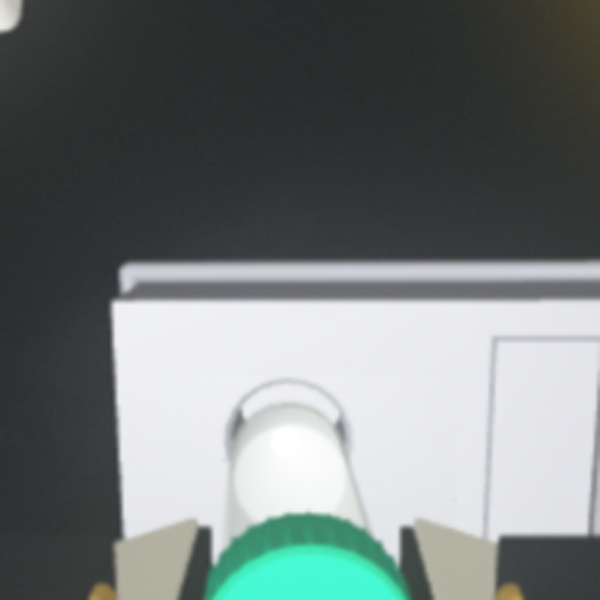

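View pics/s4.png

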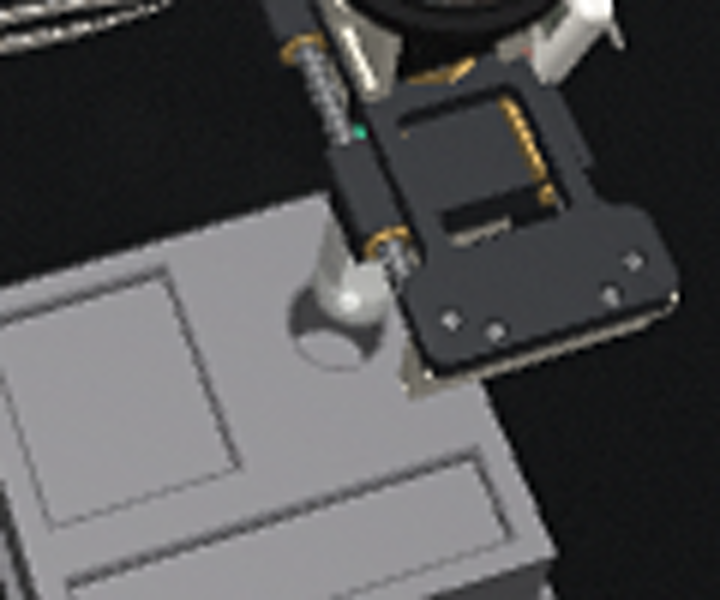

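Run:
```python
from h import *
w=cam("wrist")
s=sensors.state();m=R.from_rotvec(s["orientation"]).as_matrix()
well=unproj(w,316.2,206.3,.05); foot=unproj(w,316.7,206.7,s["tool_pos"][2]-.092)
for n,p in(("foot->well",well-foot),("tool->well",well-s["tool_pos"])): print(n,np.round(m.T@p*1000,1))
print(well)
t=cam("scene")
print(unproj(t,*(np.array(proj(t,s["tool_pos"]+m@[0,0,.091])).astype(int)-[60,50]+np.array([337,325])/6),.05), unproj(t,*(np.array(proj(t,s["tool_pos"]+m@[0,0,.091])).astype(int)-[60,50]+np.array([350,300])/6),s["tool_pos"][2]-.09))
```

```text
foot->well [-0.6  3.8 14.1]
tool->well [ -6.1   5.8 106.1]
[ 0.48203956 -0.25538937  0.05      ]
[ 0.47917019 -0.25967275  0.05      ] [ 0.48306715 -0.25932992  0.06610973]
```

```bash
python3 -m crank '[[-1.5,3.8,0,0,1],[0,0,0,0,1],[0,0,0,0,1],[0,0,5,0,1],[0,0,6,0,1],[0,0,5,0,1],[0,0,0,0,1],[0,0,0,0,1]]' 30;  python3 - <<'E'
from h import *
to([.4815,-.2565,.096],-1.77)
w=cam("wrist"); save("w8.png",w["im"],(220,60,420,260),3)
t=cam("scene"); s=sensors.state();p=s["tool_pos"];m=R.from_rotvec(s["orientation"]).as_matrix()
b=proj(t,p+m@[0,0,.091])
x,y=b.astype(int); save("s5.png",t["im"],(x-60,y-50,x+60,y+50),6)
E
```

```text
clock: 11.05
tool_pos: [0.4814, -0.26, 0.1386]
orientation: [-1.98, 2.428, -0.011]
contact_force: [-1.1, 0.1, 0.1]
width: 0.032
now frame mm [-3.3  1.  42.6] turn -0.003; after-turn frame mm [-3.3  1.  42.6] tilt z [ 0.011 -0.    -1.   ] yaw -1.773 pos [ 0.4814 -0.26    0.1386] q7 -1.55 t 11.05
```

View pics/w8.png

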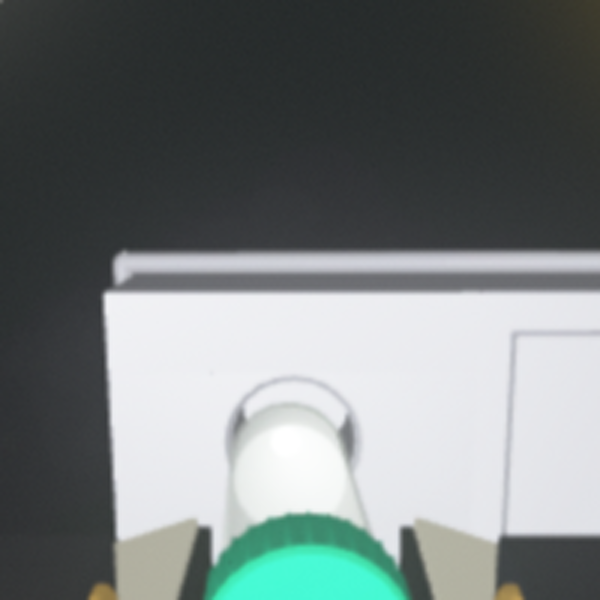

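View pics/s5.png

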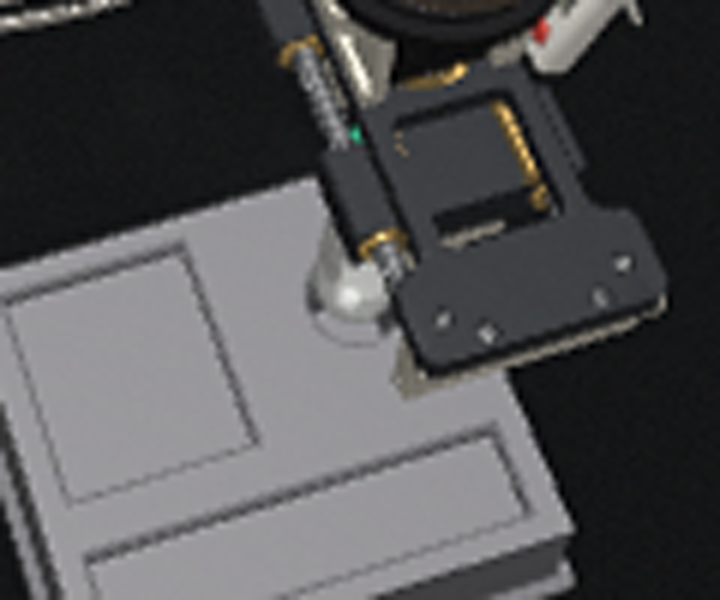

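```bash
python3 -m crank '[[0,0,6,0,1],[0,0,6,0,1],[0,0,6,0,1],[0,0,0,0,1],[0,0,0,0,1],[0,0,0,0,1],[0,0,0,0,1],[0,0,0,0,1]]' 30;  python3 - <<'E'
from h import *
to([.4815,-.2565,.096],-1.77)
w=cam("wrist"); save("w9.png",w["im"],(220,60,420,260),3)
E
```

```text
clock: 12.15
tool_pos: [0.4819, -0.2602, 0.1198]
orientation: [-1.98, 2.428, -0.013]
contact_force: [-0.4, -0.3, 0.1]
width: 0.032
now frame mm [-3.5  1.4 23.8] turn -0.003; after-turn frame mm [-3.5  1.4 23.8] tilt z [ 0.012 -0.001 -1.   ] yaw -1.773 pos [ 0.4819 -0.2602  0.1198] q7 -1.57 t 12.15
```

View pics/w9.png

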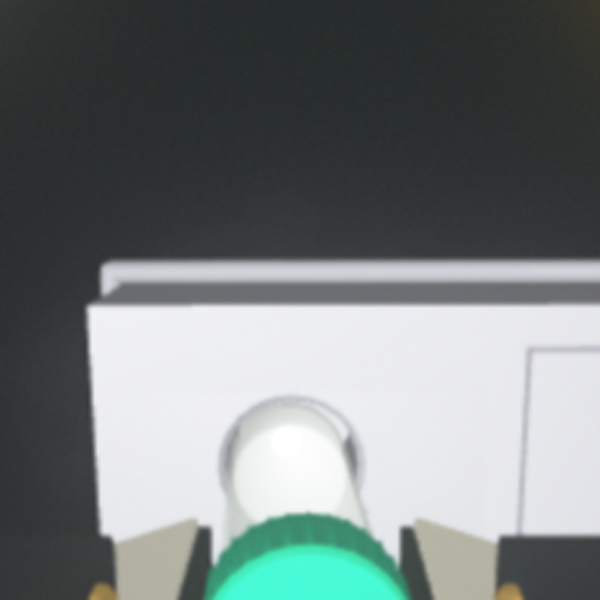

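```bash
python3 -m crank '[[0,0,6,0,1],[0,0,6,0,1],[0,0,5,0,1],[0,0,3,0,1],[0,0,0,0,1],[0,0,0,0,1],[0,0,0,0,1],[0,0,0,0,1]]' 30;  python3 - <<'E'
from h import *
to([.4815,-.2565,.096],-1.77)
E
```

```text
clock: 13.2
tool_pos: [0.4824, -0.2603, 0.0987]
orientation: [-1.98, 2.428, -0.014]
contact_force: [-0.4, 0.0, 1.2]
width: 0.0317
now frame mm [-3.5  1.7  2.7] turn -0.003; after-turn frame mm [-3.6  1.7  2.7] tilt z [ 0.012 -0.001 -1.   ] yaw -1.773 pos [ 0.4824 -0.2603  0.0987] q7 -1.59 t 13.20
```

Lower a little more, release, and lift.

```bash
python3 -m crank '[[0,0,2,0,1],[0,0,0,0,1],[0,0,0,0,0.3],[0,0,0,0,0],[0,0,0,0,0],[0,0,0,0,0],[0,0,0,0,0],[0,0,-15,0,0]]' 30; python3 -m crank '[[0,0,-30,0,0],[0,0,-45,0,0],[0,0,-45,0,0],[-20,-20,-20,0,0],[0,0,0,0,0],[0,0,0,0,0],[0,0,0,0,0],[0,0,0,0,0]]' ;  python3 - <<'E'
from h import *
# timer approx
to([.60,-.185,.20],-1.82)
w=cam("wrist"); save("w10.png",w["im"])
t=cam("scene"); save("s6.png",t["im"],(300,200,460,360),4)
E
```

```text
clock: 14.2
tool_pos: [0.4822, -0.2601, 0.1119]
orientation: [-1.98, 2.428, -0.013]
contact_force: [-0.6, -0.6, -0.3]
width: 0.0873
clock: 15.2
tool_pos: [0.5033, -0.2451, 0.2619]
orientation: [-1.979, 2.429, -0.018]
contact_force: [0.4, -0.6, 0.1]
width: 0.0918
now frame mm [-78.5 -81.6  63. ] turn 0.046; after-turn frame mm [-82.1 -78.   63. ] tilt z [ 0.014 -0.003 -1.   ] yaw -1.774 pos [ 0.5033 -0.2451  0.2619] q7 -1.53 t 15.20
```

View pics/w10.png

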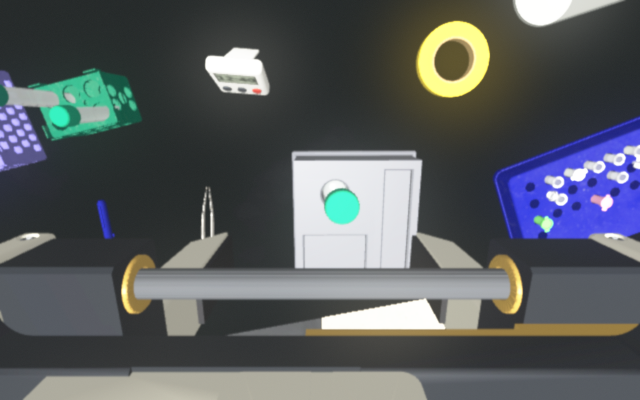

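View pics/s6.png

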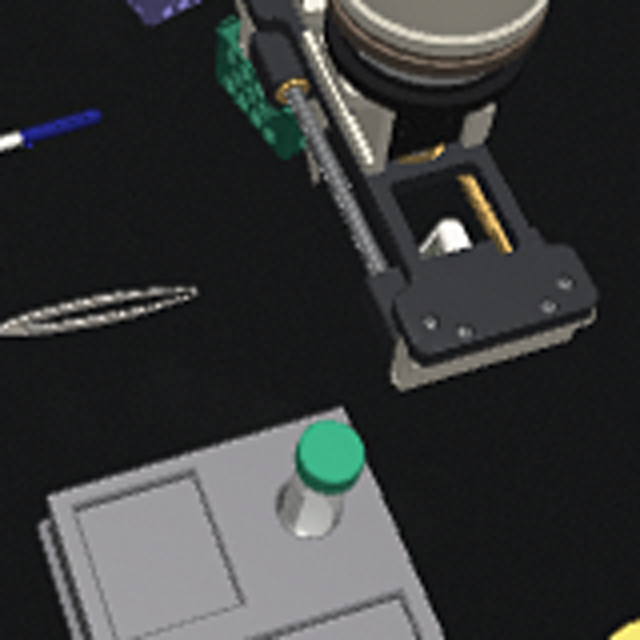

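```bash
python3 -m crank '[[-25,-25,10,0,0],[-30,-30,25,0.046,0],[-20,-20,20,0,0],[0,0,5,0,0],[0,0,0,0,0],[0,0,0,0,0],[0,0,0,0,0],[0,0,0,0,0]]' 30;  python3 - <<'E'
from h import *
to([.630,-.180,.019],-1.82)
w=cam("wrist"); save("w11.png",w["im"],(200,40,440,240),3.3)
E
```

```text
clock: 16.3
tool_pos: [0.5931, -0.1927, 0.2013]
orientation: [-1.911, 2.486, -0.019]
contact_force: [0.6, -0.6, -0.4]
width: 0.0917
now frame mm [-22.2 -30.  182.6] turn -0.011; after-turn frame mm [-21.9 -30.3 182.6] tilt z [ 0.012 -0.006 -1.   ] yaw -1.831 pos [ 0.5931 -0.1927  0.2013] q7 -1.79 t 16.30
```

View pics/w11.png

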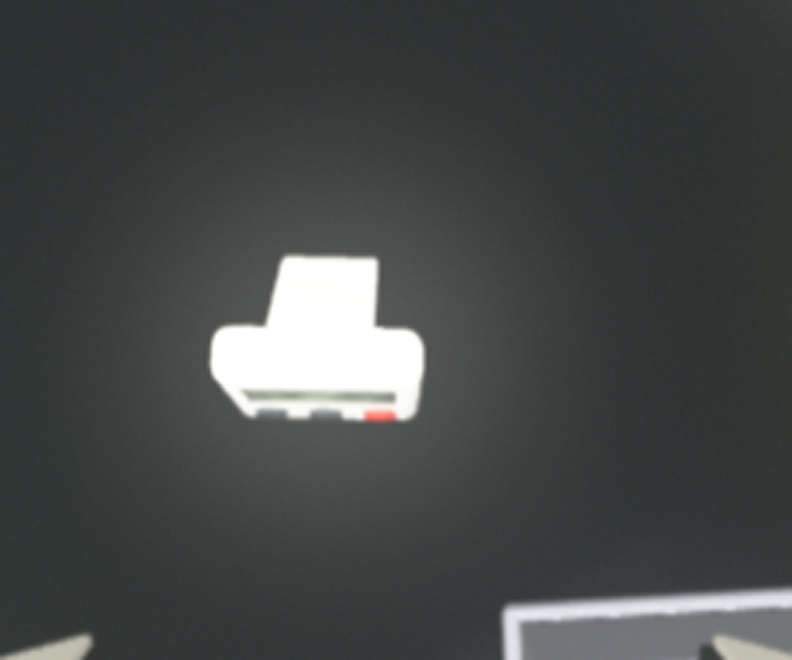

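Run:
```python
from h import *
w=cam("wrist")
P=lambda x,y,z: unproj(w,200+x/3.3,40+y/3.3,z)
f1,f2=P(282,256,.002),P(378,258,.002); b1,b2=P(240,415,.004),P(413,419,.004); t1,t2=P(213,340,.06),P(423,345,.06)
for a,b in((f1,f2),(b1,b2),(t1,t2)):
    d=b-a; print(np.round((a+b)/2,4),np.hypot(*d[:2]),np.arctan2(d[1],d[0]))
fm,bm=(f1+f2)/2,(b1+b2)/2; print("center",(fm+bm)/2,"len",np.linalg.norm(fm-bm),np.arctan2(*(fm-bm)[1::-1]))
```

```text
[ 0.6632 -0.1868  0.002 ] 0.03066959032039307 -1.8515302482043818
[ 0.6142 -0.1718  0.004 ] 0.05700497346689141 -1.8549376781350588
[ 0.6419 -0.181   0.06  ] 0.05735198316442198 -1.8550572463971373
center [ 0.63868973 -0.1792841   0.003     ] len 0.05122197809906524 -0.2967753317107761
```

```bash
python3 - <<'E'
from h import *
to([.6303,-.1778,.020],-1.855)
E
python3 -m crank '[[-10,-15,10,0.02,0],[-12,-14,20,0,0],[0,0,20,0,0],[0,0,20,0,0],[0,0,10,0,0],[0,0,0,0,0],[0,0,0,0,0],[0,0,0,0,0]]' 30;  python3 - <<'E'
from h import *
to([.6303,-.1778,.020],-1.855)
w=cam("wrist"); save("w12.png",w["im"],(160,40,480,290),2.5)
E
```

```text
now frame mm [-24.3 -29.7 181.5] turn 0.025; after-turn frame mm [-25.  -29.1 181.5] tilt z [ 0.012 -0.006 -1.   ] yaw -1.830 pos [ 0.5932 -0.1925  0.2012] q7 -1.79 t 16.40
clock: 17.4
tool_pos: [0.6275, -0.1827, 0.1199]
orientation: [-1.882, 2.509, -0.023]
contact_force: [-1.0, -0.4, -1.5]
width: 0.092
now frame mm [-5.9  0.2 99.9] turn 0.000; after-turn frame mm [-5.9  0.2 99.9] tilt z [ 0.013 -0.009 -1.   ] yaw -1.855 pos [ 0.6275 -0.1827  0.1199] q7 -1.89 t 17.40
```

View pics/w12.png

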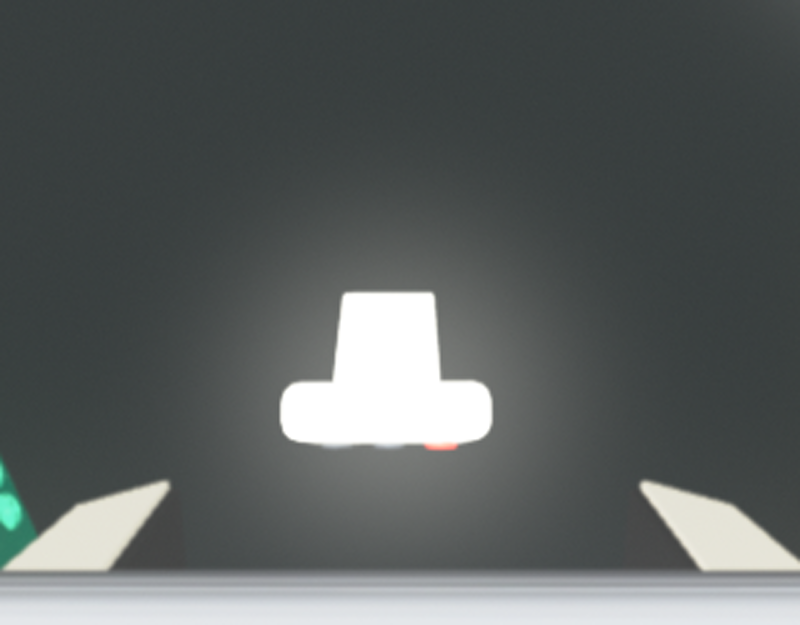

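```bash
python3 -m crank '[[-5,0,10,0,0],[0,0,20,0,0],[0,0,22,0,0],[0,0,20,0,0],[0,0,12,0,0],[0,0,4,0,0],[0,0,0,0,0],[0,0,0,0,0]]' 20;  python3 - <<'E'
from h import *
to([.6303,-.1778,.020],-1.855)
E
```

```text
clock: 18.45
tool_pos: [0.63, -0.1781, 0.0249]
orientation: [-1.882, 2.509, -0.022]
contact_force: [-0.8, 1.2, 0.3]
width: 0.0919
now frame mm [-0.4 -0.2  4.9] turn 0.001; after-turn frame mm [-0.4 -0.2  4.9] tilt z [ 0.012 -0.008 -1.   ] yaw -1.854 pos [ 0.63   -0.1781  0.0249] q7 -1.94 t 18.45
```

```bash
python3 -m crank '[[0,0,5,0,0.4],[0,0,0,0,1],[0,0,0,0,1],[0,0,0,0,1],[0,0,0,0,1],[0,0,0,0,1],[0,0,-3,0,1],[0,0,-10,0,1]]' 20;  python3 -m crank '[[0,0,-25,0,1],[0,0,-35,0,1],[0,0,-35,0,1],[0,0,-20,0,1],[0,0,-5,0,1],[0,0,0,0,1],[0,0,0,0,1],[0,0,0,0,1]]' 20;python3 - <<'E'
from h import *
w=cam("wrist"); save("w13.png",w["im"])
c,s_=np.cos(-.197),np.sin(-.197)
for o in ([.4304,-.274],):
  M=np.array([[c,-s_],[s_,c]]); print("pocket",M@[-.039,.025]+o,"slot",M@[0,-.047]+o,"well",M@[.045,.025]+o)
  g=M@[-.039-.008,.025]+o; print("grip",g); to([g[0],g[1],.19],-.197+np.pi/2)
E
```

```text
clock: 19.45
tool_pos: [0.63, -0.1783, 0.0339]
orientation: [-1.882, 2.509, -0.023]
contact_force: [0.0, -1.2, -0.3]
width: 0.0581
clock: 20.45
tool_pos: [0.6266, -0.1768, 0.157]
orientation: [-1.884, 2.51, -0.019]
contact_force: [0.1, -0.0, -1.7]
width: 0.0576
pocket [ 0.39704754 -0.24185014] slot [ 0.42120077 -0.32009093] well [ 0.47942282 -0.25829132]
grip [ 0.38920227 -0.24028432]
now frame mm [127.4 209.7 -34.8] turn -0.086; after-turn frame mm [108.9 219.9 -34.8] tilt z [ 0.009 -0.008 -1.   ] yaw -1.854 pos [ 0.6265 -0.1768  0.1569] q7 -1.88 t 20.50
```

View pics/w13.png

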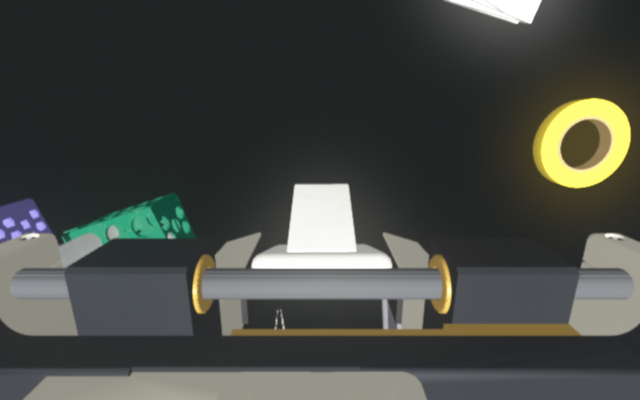

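```bash
python3 -m crank '[[0,0,-20,0,1],[18,30,-20,0,1],[28,48,0,0,1],[28,48,0,0,1],[22,42,0,-0.04,1],[10,25,0,-0.04,1],[0,5,0,0,1],[0,0,0,0,1]]' 20
python3 - <<'E'
from h import *
to([.391,-.239,.19],-.197+np.pi/2)
t=cam("scene"); save("s7.png",t["im"],(260,170,460,370),3.5)
w=cam("wrist"); save("w14.png",w["im"])
E
```

```text
clock: 21.5
tool_pos: [0.4048, -0.2257, 0.2032]
orientation: [-1.985, 2.428, -0.033]
contact_force: [0.4, 0.9, -1.6]
width: 0.0576
now frame mm [15.7 11.1 13.1] turn -0.003; after-turn frame mm [15.7 11.2 13.1] tilt z [ 0.017 -0.013 -1.   ] yaw -1.771 pos [ 0.4048 -0.2257  0.2032] q7 -1.45 t 21.50
```

View pics/w14.png

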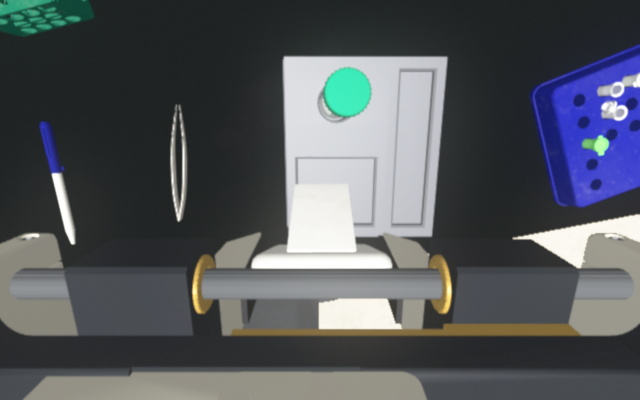

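View pics/s7.png

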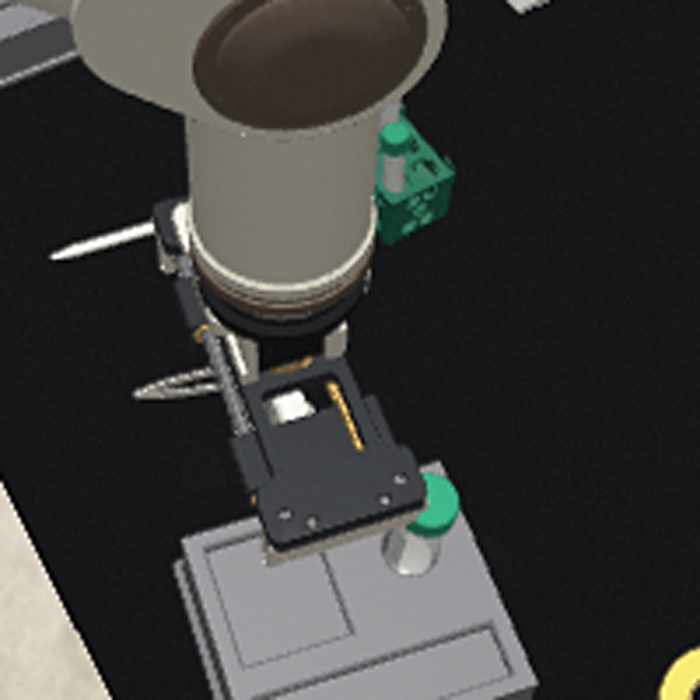

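Run:
```python
from h import *
import io,contextlib
with contextlib.redirect_stdout(io.StringIO()):
    from m1 import fit
w=cam("wrist")
o,th=fit(np.array([[-6,62],[-6,-12],[84,72],[84,-72],[72.5,-32],[72.5,-62],[-84,-72]])/1000,[unproj(w,*p,.05) for p in [(295,157),(376,157),(284,57),(447,57),(400,69),(434,69),(432,237)]])
M=np.array([[np.cos(th),-np.sin(th)],[np.sin(th),np.cos(th)]])
g=M@[-.047,.025]+o; print(g); to([*g,.1],th+np.pi/2)
```

```text
pose [ 0.4334 -0.2696] th -0.199 res mm [[1.4, 1.2], [0.9, -1.3], [-1.2, -0.4], [-1.0, 0.0], [0.7, 0.6], [0.7, 0.4], [-1.6, -0.6]]
[ 0.39221677 -0.23585296]
now frame mm [ 12.2  12.1 102.1] turn 0.001; after-turn frame mm [ 12.2  12.1 102.1] tilt z [ 0.016 -0.011 -1.   ] yaw -1.769 pos [ 0.4049 -0.2251  0.2022] q7 -1.45 t 21.75
```

```bash
python3 -m crank '[[7,6,5,0,1],[6.5,6,15,0,1],[0,0,25,0,1],[0,0,25,0,1],[0,0,15,0,1],[0,0,5,0,1],[0,0,0,0,1],[0,0,0,0,1]]' 20
python3 - <<'E'
from h import *
to([.3915,-.237,.065],-.197+np.pi/2)
t=cam("scene"); save("s8.png",t["im"],(260,170,460,370),3.5)
w=cam("wrist"); save("w15.png",w["im"])
E
```

```text
clock: 22.75
tool_pos: [0.3893, -0.2384, 0.1057]
orientation: [-1.987, 2.427, -0.024]
contact_force: [1.0, -1.0, -0.5]
width: 0.0576
now frame mm [-2.  -1.3 40.7] turn -0.002; after-turn frame mm [-2.  -1.3 40.7] tilt z [ 0.014 -0.009 -1.   ] yaw -1.770 pos [ 0.3893 -0.2384  0.1057] q7 -1.52 t 22.75
```

View pics/w15.png

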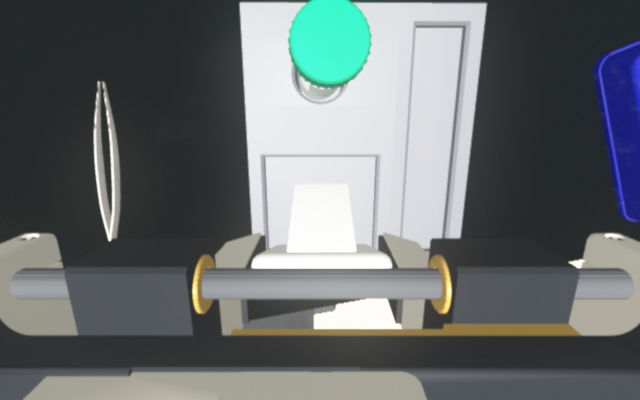

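View pics/s8.png

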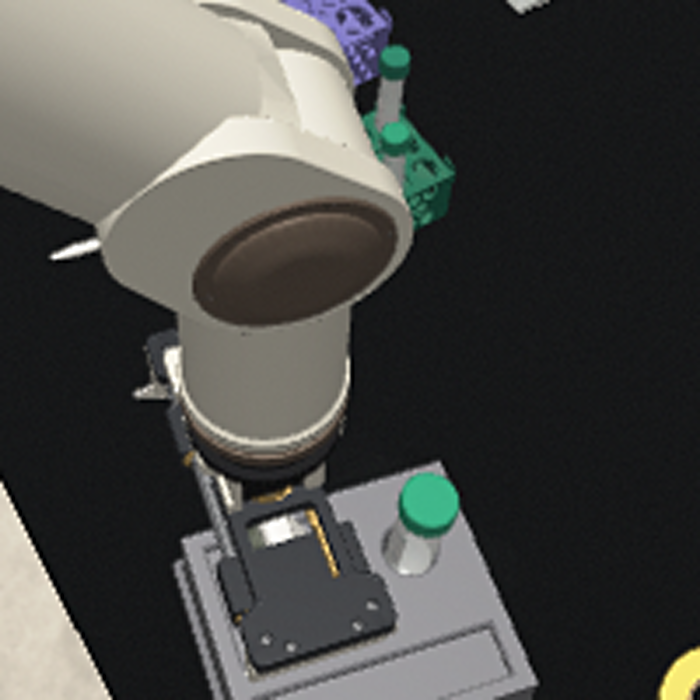

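Run:
```python
from h import *
w=cam("wrist");s=sensors.state();m=R.from_rotvec(s["orientation"]).as_matrix()
a=unproj(w,322,184,.086);b=unproj(w,321.5,156,.05);print(m.T@(b-a)*1000)
```

```text
[ -0.28472452 -10.65909526  36.16694988]
```

```bash
python3 -m crank '[[0,-2,5,0,1],[0,0,10,0,1],[0,0,10,0,1],[0,0,6,0,1],[0,0,3,0,1],[0,0,0,0,1],[0,0,0,0,1],[0,0,0,0,1]]' 20
python3 - <<'E'
from h import *
to([.3915,-.237,.065],-.197+np.pi/2)
w=cam("wrist"); save("w16.png",w["im"])
E
```

```text
clock: 23.9
tool_pos: [0.3923, -0.2394, 0.0698]
orientation: [-1.987, 2.427, -0.026]
contact_force: [0.6, 0.2, -0.6]
width: 0.0577
now frame mm [-2.2  1.3  4.8] turn -0.002; after-turn frame mm [-2.2  1.3  4.8] tilt z [ 0.014 -0.01  -1.   ] yaw -1.770 pos [ 0.3923 -0.2394  0.0698] q7 -1.58 t 23.90
```

View pics/w16.png

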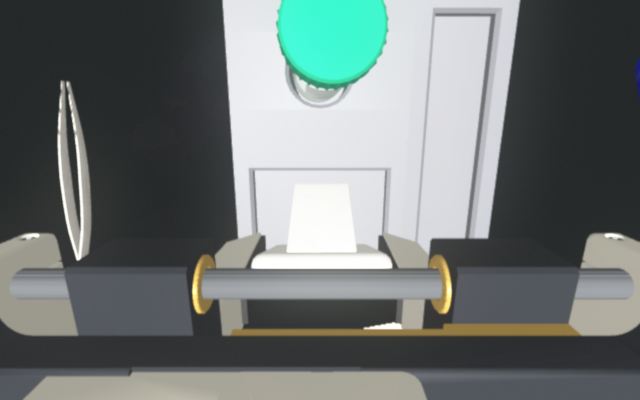

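```bash
python3 -m crank '[[0,0,4,0,1],[0,0,0,0,1],[0,0,0,0,0.35],[0,0,0,0,0],[0,0,0,0,0],[0,0,0,0,0],[0,0,-10,0,0],[0,0,-30,0,0]]' 20; python3 -m crank '[[0,0,-40,0,0],[0,0,-40,0,0],[-15,-10,-20,0,0],[-15,-10,0,0,0],[0,0,0,0,0],[0,0,0,0,0],[0,0,0,0,0],[0,0,0,0,0]]' 20
python3 - <<'E'
from h import *
to([.449,-.080,.16],-.285-np.pi/2)
w=cam("wrist"); save("w17.png",w["im"])
t=cam("scene"); save("s9.png",t["im"],(260,170,460,370),3.5)
E
```

```text
clock: 24.95
tool_pos: [0.3909, -0.2383, 0.1059]
orientation: [-1.988, 2.427, -0.022]
contact_force: [0.0, -0.6, 0.4]
width: 0.0918
clock: 25.95
tool_pos: [0.4152, -0.213, 0.2145]
orientation: [-1.986, 2.428, -0.031]
contact_force: [0.4, -0.2, 0.8]
width: 0.0918
now frame mm [-137.6   -5.8   53.4] turn 0.085; after-turn frame mm [-137.6    5.9   53.4] tilt z [ 0.016 -0.012 -1.   ] yaw -1.771 pos [ 0.4152 -0.213   0.2145] q7 -1.48 t 25.95
```

View pics/w17.png

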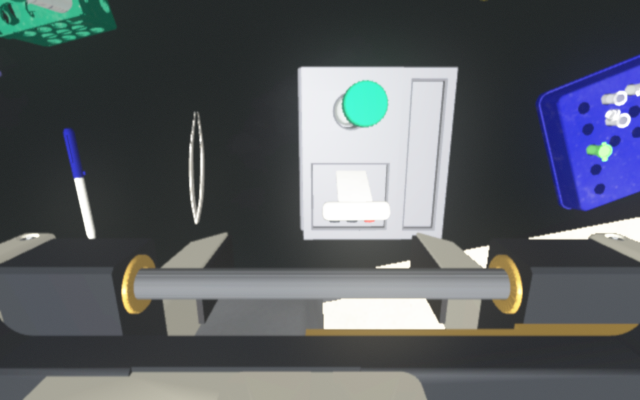

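View pics/s9.png

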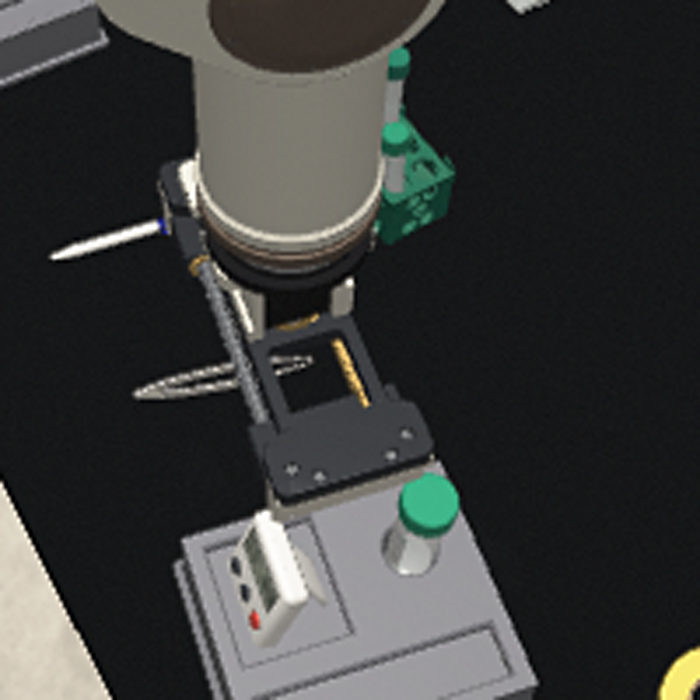

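```bash
python3 - <<'E'
from h import *
w=cam("wrist")
a,b=unproj(w,196,112,.004),unproj(w,197,222,.006);print((a+b)/2,np.linalg.norm(a-b),np.arctan2(*(a-b)[1::-1]))
E
python3 -m crank '[[-35,0,5,0.04,0],[-45,0,15,0.045,0],[-40,0,20,0,0],[-15,3,10,0,0],[0,0,0,0,0],[0,0,0,0,0],[0,0,0,0,0],[0,0,0,0,0]]' 20
python3 - <<'E'
from h import *
to([.450,-.079,.003],-.285-np.pi/2)
w=cam("wrist"); save("w18.png",w["im"])
E
```

```text
[ 0.45425911 -0.07773048  0.005     ] 0.12447428833239484 -0.27883123884672667
clock: 27.1
tool_pos: [0.4486, -0.0827, 0.1632]
orientation: [-1.867, 2.518, -0.035]
contact_force: [-0.3, -0.5, -0.3]
width: 0.0914
now frame mm [ -5.2   3.3 160.1] turn -0.010; after-turn frame mm [ -5.2   3.3 160.1] tilt z [ 0.019 -0.014 -1.   ] yaw -1.866 pos [ 0.4486 -0.0827  0.1632] q7 -1.96 t 27.10
```

View pics/w18.png

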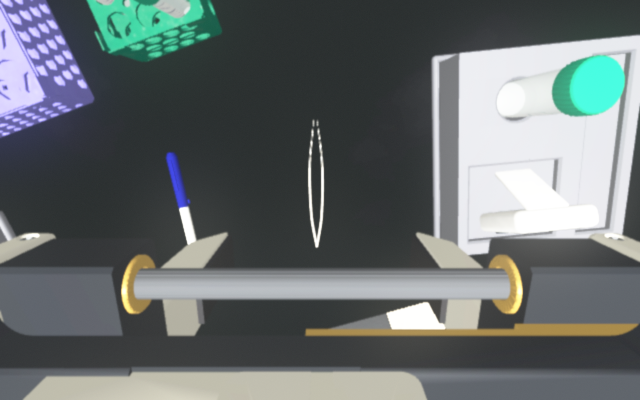

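Run:
```python
from h import *
w=cam("wrist")
a,b=unproj(w,315,121,.004),unproj(w,317,246,.006);c=(a+b)/2;print(c,np.linalg.norm(a-b),np.arctan2(*(a-b)[1::-1]))
to([c[0],c[1],.003],np.arctan2(*(a-b)[1::-1])-np.pi/2)
```

```text
[ 0.45286305 -0.0779433   0.005     ] 0.12480788565391464 -0.28356458702645115
now frame mm [ -6.8   0.8 160.1] turn -0.011; after-turn frame mm [ -6.9   0.7 160.1] tilt z [ 0.019 -0.014 -1.   ] yaw -1.865 pos [ 0.4486 -0.0825  0.1631] q7 -1.96 t 27.20
```

```bash
python3 -m crank '[[-5.5,2,15,0,0],[0,0,30,0,0],[0,0,35,0,0],[0,0,30,0,0],[0,0,20,0,0],[0,0,10,0,0],[0,0,0,0,0],[0,0,0,0,0]]' 20
python3 - <<'E'
from h import *
to([.452,-.0785,.003],-.285-np.pi/2)
w=cam("wrist"); save("w19.png",w["im"])
E
```

```text
clock: 28.2
tool_pos: [0.4501, -0.0762, 0.0154]
orientation: [-1.867, 2.517, -0.032]
contact_force: [-0.8, 0.3, 0.3]
width: 0.0915
now frame mm [ 1.6 -2.2 12.5] turn -0.009; after-turn frame mm [ 1.6 -2.2 12.5] tilt z [ 0.018 -0.012 -1.   ] yaw -1.865 pos [ 0.4501 -0.0762  0.0154] q7 -2.23 t 28.20
```

View pics/w19.png

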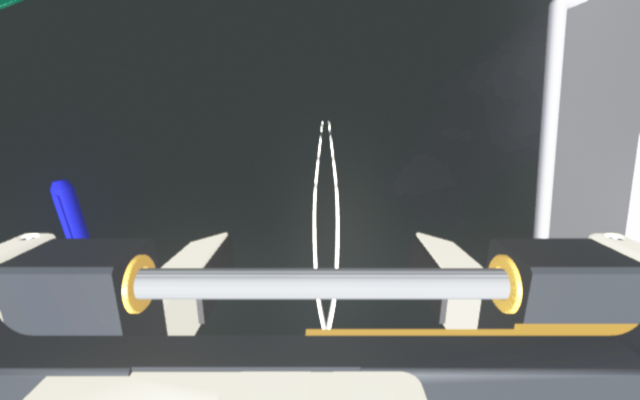

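```bash
python3 -m crank '[[1,-1,5,0,0],[0,0,5,0,0],[0,0,1,0,0.3],[0,0,0,0,0.7],[0,0,0,0,1],[0,0,0,0,1],[0,0,0,0,1],[0,0,0,0,1]]' 15
python3 - <<'E'
from h import *
to([.452,-.0785,.003],-.285-np.pi/2)
w=cam("wrist"); save("w20.png",w["im"])
E
```

```text
clock: 29.25
tool_pos: [0.4526, -0.0785, 0.0055]
orientation: [-1.865, 2.516, -0.037]
contact_force: [-0.2, 0.7, 0.1]
width: 0.0363
now frame mm [0.2 0.6 2.4] turn -0.010; after-turn frame mm [0.2 0.6 2.4] tilt z [ 0.022 -0.013 -1.   ] yaw -1.866 pos [ 0.4526 -0.0785  0.0055] q7 -2.24 t 29.25
```

View pics/w20.png

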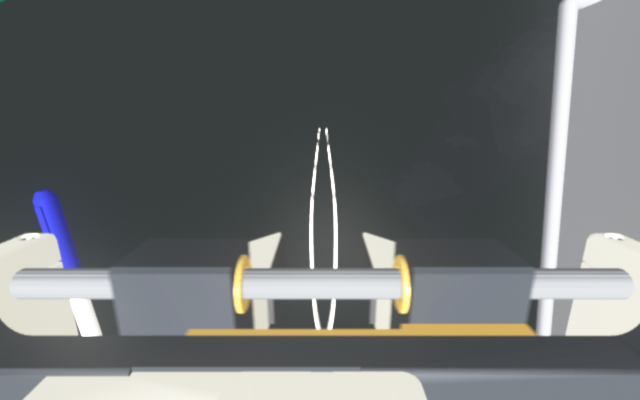

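```bash
python3 -m crank '[[0,0,2,0,1],[0,0,0,0,1],[0,0,0,0,1],[0,0,0,0,1],[0,0,0,0,1],[0,0,0,0,1],[0,0,-3,0,1],[0,0,-10,0,1]]' 15
python3 -m crank '[[0,0,-20,0,1],[0,0,-30,0,1],[0,0,-30,0,1],[0,0,-30,0,1],[0,0,-20,0,1],[0,0,0,0,1],[0,0,0,0,1],[0,0,0,0,1]]' 15
python3 - <<'E'
from h import *
w=cam("wrist"); save("w21.png",w["im"])
to([.4225,-.3185,.16],-.197-np.pi/2)
E
```

```text
clock: 30.3
tool_pos: [0.4516, -0.0781, 0.0163]
orientation: [-1.866, 2.516, -0.035]
contact_force: [-0.4, 0.1, 0.6]
width: 0.0136
clock: 31.3
tool_pos: [0.448, -0.0761, 0.1531]
orientation: [-1.868, 2.515, -0.037]
contact_force: [-0.0, -0.1, -0.4]
width: 0.0137
now frame mm [239.4 -46.   -4.3] turn -0.096; after-turn frame mm [242.8 -22.8  -4.3] tilt z [ 0.021 -0.014 -1.   ] yaw -1.864 pos [ 0.4478 -0.0761  0.1529] q7 -2.00 t 31.35
```

View pics/w21.png

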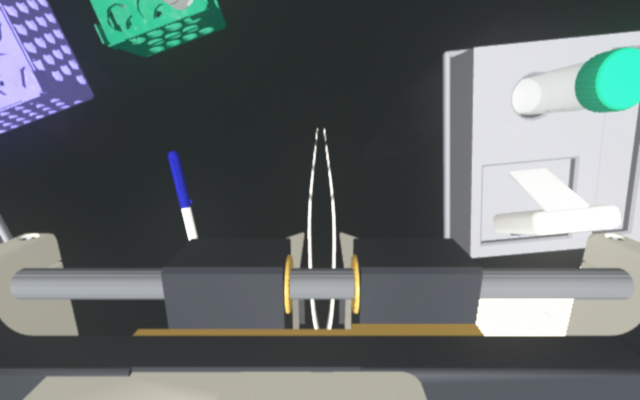

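```bash
python3 -m crank '[[20,-4,-20,0,1],[40,-8,-10,0,1],[45,-8,0,0,1],[45,-7,0,-0.03,1],[40,-4,0,-0.03,1],[25,-3,0,-0.03,1],[0,0,0,0,1],[0,0,0,0,1]]' 15
python3 - <<'E'
from h import *
w=cam("wrist"); save("w22.png",w["im"])
to([.4165,-.3168,.06],-.197-np.pi/2)
E
```

```text
clock: 32.35
tool_pos: [0.4177, -0.2942, 0.1792]
orientation: [-1.99, 2.423, -0.018]
contact_force: [0.7, 0.4, -0.2]
width: 0.0135
now frame mm [ 22.   -1.7 119.3] turn 0.002; after-turn frame mm [ 22.   -1.7 119.3] tilt z [ 0.012 -0.005 -1.   ] yaw -1.766 pos [ 0.4177 -0.2942  0.1792] q7 -1.41 t 32.40
```

View pics/w22.png

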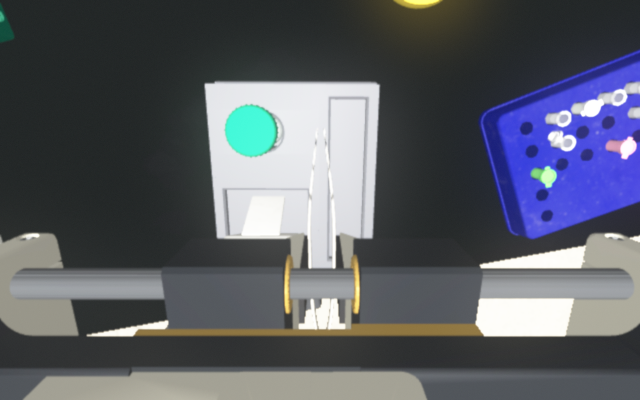

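Run:
```python
from h import *
w=cam("wrist");s=sensors.state();m=R.from_rotvec(s["orientation"]).as_matrix()
p=unproj(w,349,97.5,.05); q=unproj(w,345,225,.05); tip=unproj(w,320.5,130,.18)
for n,a in(("slot end",p),("slot axis pt",q),("tip",tip)): print(n,np.round(m.T@(a-s["tool_pos"])*1000,1),a)
```

```text
slot end [ 21.6 -81.5 130.6] [ 0.49530258 -0.33178528  0.05      ]
slot axis pt [ 20.1  30.9 129.1] [ 0.38531401 -0.30859074  0.05      ]
tip [ -1.8 -62.5   0.3] [ 0.47964498 -0.30443989  0.18      ]
```

```bash
python3 -m crank '[[10,-1,0,0,1],[11.5,-1,10,0,1],[0,0,20,0,1],[0,0,25,0,1],[0,0,15,0,1],[0,0,5,0,1],[0,0,0,0,1],[0,0,0,0,1]]' 15
python3 - <<'E'
from h import *
w=cam("wrist"); save("w23.png",w["im"])
to([.4165,-.3168,.06],-.197-np.pi/2)
t=cam("scene"); save("s10.png",t["im"],(260,200,460,400),3.5)
E
```

```text
clock: 33.45
tool_pos: [0.4178, -0.3187, 0.1017]
orientation: [-1.994, 2.421, -0.023]
contact_force: [-1.1, 0.9, 0.1]
width: 0.0136
now frame mm [-1.9  2.3 41.8] turn 0.004; after-turn frame mm [-1.9  2.3 41.8] tilt z [ 0.014 -0.008 -1.   ] yaw -1.764 pos [ 0.4178 -0.3188  0.1019] q7 -1.45 t 33.50
```

View pics/w23.png

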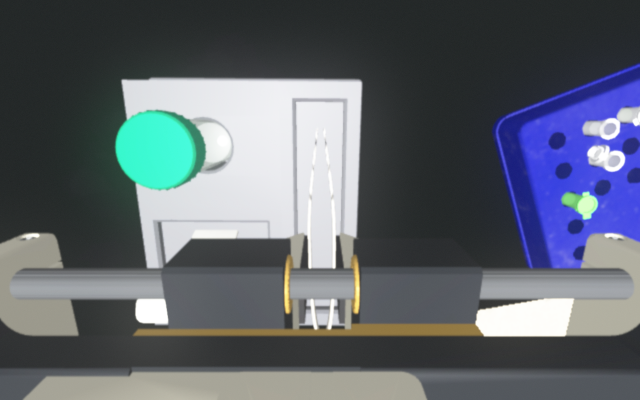

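View pics/s10.png

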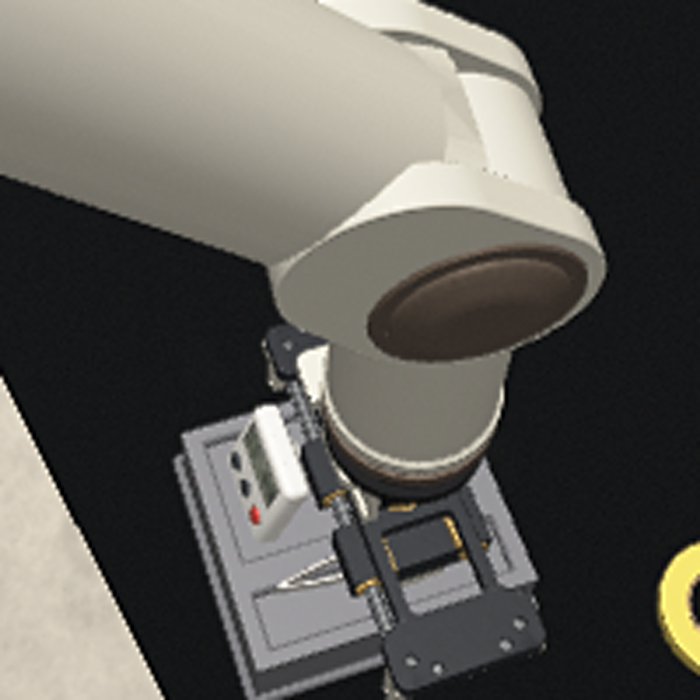

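```bash
python3 -m crank '[[-0.5,2,5,0,1],[0,0,10,0,1],[0,0,10,0,1],[0,0,6,0,1],[0,0,3,0,1],[0,0,0,0,1],[0,0,0,0,1],[0,0,0,0,1]]' 15
python3 - <<'E'
from h import *
w=cam("wrist"); save("w24.png",w["im"])
to([.4165,-.3168,.06],-.197-np.pi/2)
E
```

```text
clock: 34.55
tool_pos: [0.4167, -0.3184, 0.066]
orientation: [-1.994, 2.42, -0.025]
contact_force: [-0.3, -0.4, -0.0]
width: 0.0135
now frame mm [-1.6  0.6  6. ] turn 0.004; after-turn frame mm [-1.6  0.6  6. ] tilt z [ 0.015 -0.009 -1.   ] yaw -1.764 pos [ 0.4167 -0.3184  0.066 ] q7 -1.48 t 34.60
```

View pics/w24.png

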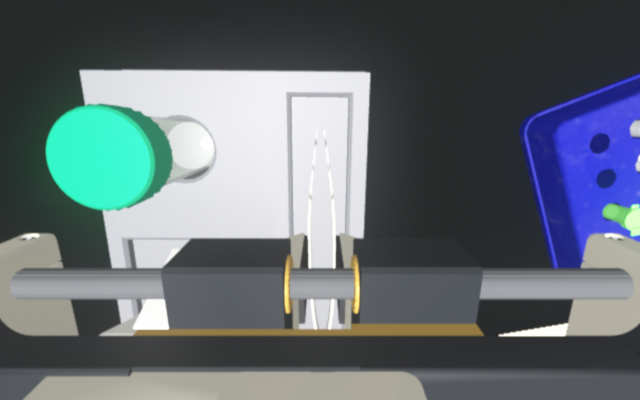

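```bash
python3 -m crank '[[0,0,4,0,1],[0,0,4,0,1],[0,0,2,0,1],[0,0,0,0,1],[0,0,0,0,1],[0,0,0,0,1],[0,0,0,0,1],[0,0,0,0,1]]' 15
python3 - <<'E'
from h import *
w=cam("wrist"); save("w25.png",w["im"])
to([.4165,-.3168,.06],-.197-np.pi/2)
E
```

```text
clock: 35.6
tool_pos: [0.417, -0.3187, 0.0557]
orientation: [-1.993, 2.421, -0.026]
contact_force: [-0.2, 0.7, -0.2]
width: 0.0133
now frame mm [-1.7  0.8 -4.4] turn 0.004; after-turn frame mm [-1.7  0.8 -4.4] tilt z [ 0.015 -0.009 -1.   ] yaw -1.764 pos [ 0.4171 -0.3187  0.0556] q7 -1.50 t 35.65
```

View pics/w25.png

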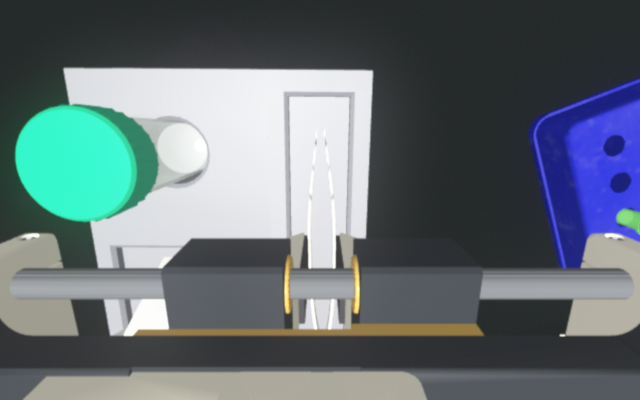

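```bash
python3 -m crank '[[0,0,0,0,0.7],[0,0,0,0,0.6],[0,0,0,0,0.6],[0,0,0,0,0.6],[0,0,-10,0,0.6],[0,0,-30,0,0.6],[0,0,-40,0,0.6],[0,0,-30,0,0.6]]' 15
python3 -m crank '[[0,0,-20,0,0.3],[-30,0,0,0,0],[-20,0,0,0,0],[0,0,0,0,0],[0,0,0,0,0],[0,0,0,0,0],[0,0,0,0,0],[0,0,0,0,0]]' 15
python3 - <<'E'
from h import *
w=cam("wrist"); save("w26.png",w["im"])
to([.645,.025,.22],-.0-np.pi/2)
t=cam("scene"); save("s11.png",t["im"],(260,200,460,400),3.5)
E
```

```text
clock: 36.65
tool_pos: [0.4141, -0.3162, 0.1681]
orientation: [-1.995, 2.42, -0.019]
contact_force: [0.8, -0.0, -1.1]
width: 0.0364
clock: 37.65
tool_pos: [0.4244, -0.2697, 0.1932]
orientation: [-1.991, 2.423, -0.03]
contact_force: [-0.4, 0.4, 0.1]
width: 0.0918
now frame mm [-331.7 -159.8  -26.8] turn -0.195; after-turn frame mm [-294.4 -221.   -26.8] tilt z [ 0.016 -0.012 -1.   ] yaw -1.766 pos [ 0.4244 -0.2697  0.1932] q7 -1.45 t 37.70
```

View pics/w26.png

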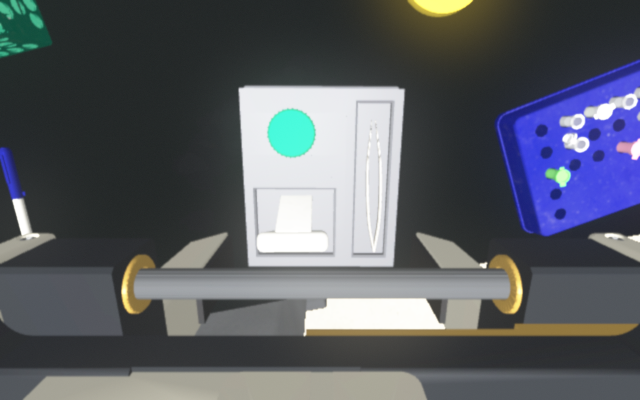

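View pics/s11.png

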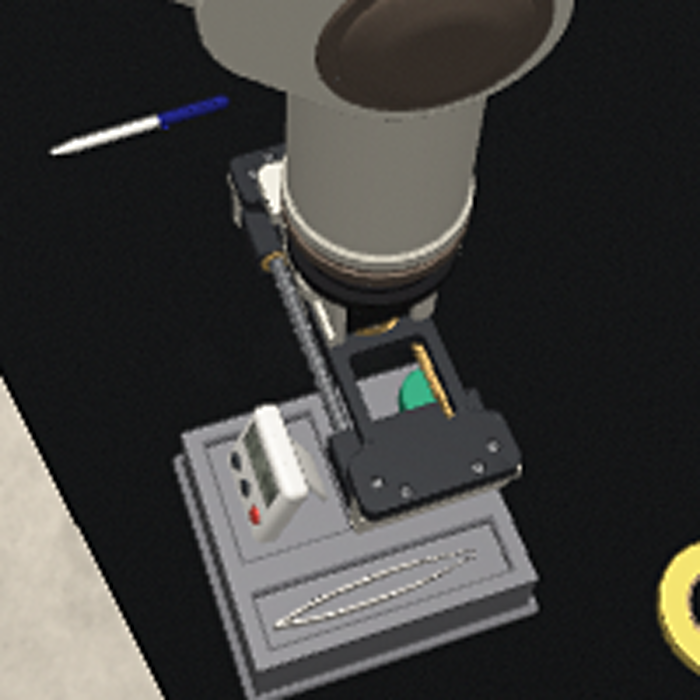

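Run:
```python
from h import *
t=cam("top"); save("t4.png",t["im"],(230,60,430,210),4)
for z in (0,.1,.2,.3): print(z,unproj(t,330,107,z)[:2],unproj(t,260,107,z)[:2])
```

```text
0 [0.81990931 0.09536674] [0.81726485 0.31090756]
0.1 [0.78289701 0.09540986] [0.78048539 0.29197183]
0.2 [0.7458847  0.09545299] [0.74370594 0.2730361 ]
0.3 [0.7088724  0.09549611] [0.70692648 0.25410038]
```

View pics/t4.png

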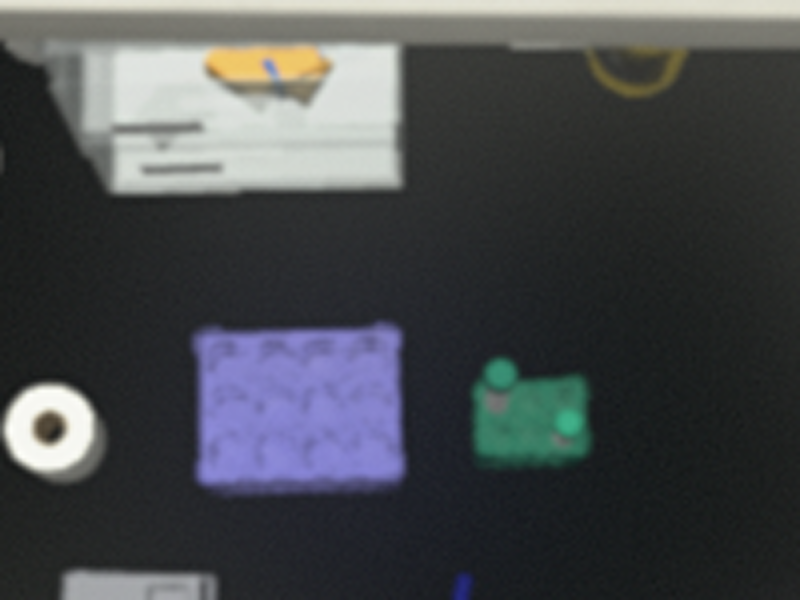

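```bash
cat >> h.py <<'E'
def plan(xyz,ya,n=7,nt=5):
    s=sensors.state(); y0=yaw(s); t=-((ya-y0+np.pi/2)%np.pi-np.pi/2)
    d=(np.array(xyz)-s["tool_pos"])*1000/n
    for i in range(n):
        ps=y0-t*min(i,nt)/nt
        print(np.round([d[0]*np.cos(ps)+d[1]*np.sin(ps),d[0]*np.sin(ps)-d[1]*np.cos(ps),-d[2]],0), round(t/nt,3) if i<nt else 0)
E
python3 - <<'E'
from h import *
plan([.61,.0,.26],-.9)
E
```

```text
[-43. -19. -10.] -0.173
[-39. -26. -10.] -0.173
[-34. -32. -10.] -0.173
[-28. -37. -10.] -0.173
[-21. -42. -10.] -0.173
[-14. -45. -10.] 0
[-14. -45. -10.] 0
```

```bash
python3 -m crank '[[-43,-19,-15,-0.17,0],[-39,-26,-15,-0.17,0],[-34,-32,-10,-0.17,0],[-28,-37,-10,-0.17,0],[-21,-42,-5,-0.17,0],[-14,-40,-5,0,0],[-8,-25,0,0,0],[0,0,0,0,0]]' 20
python3 - <<'E'
from h import *
to([.6465,.025,.22],-.9)
w=cam("wrist"); save("w27.png",w["im"])
print(proj(w,[.6465,.025,.122]),proj(w,[.6215,-.025,.107]))
E
```

```text
clock: 38.8
tool_pos: [0.5983, -0.0125, 0.2546]
orientation: [2.832, -1.355, 0.032]
contact_force: [0.1, -0.1, 0.2]
width: 0.092
now frame mm [  0.4 -60.8  35.1] turn 0.007; after-turn frame mm [ -0.1 -60.8  35.1] tilt z [ 0.017 -0.011 -1.   ] yaw -0.893 pos [ 0.5983 -0.0125  0.2546] q7 -1.23 t 38.80
[320.20436615 124.97717459] [344.59497808 179.34769607]
```

View pics/w27.png

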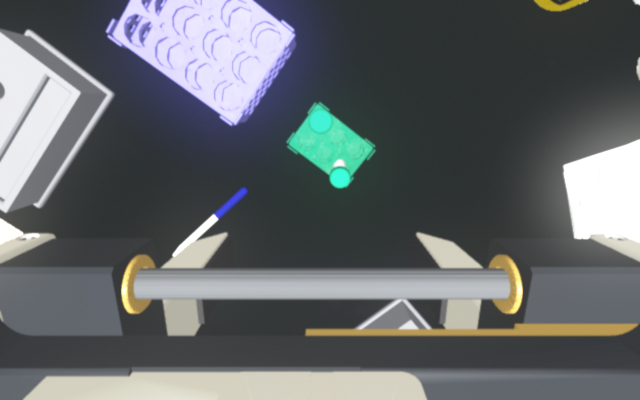

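```bash
python3 -m crank '[[0,-25,10,0,0.35],[0,-30,20,0,0.35],[0,-6,25,0,0.35],[0,0,15,0,0.35],[0,0,5,0,0.35],[0,0,0,0,0.35],[0,0,0,0,0.35],[0,0,0,0,0.35]]' 20
python3 - <<'E'
from h import *
to([.647,.025,.094],-.9)
w=cam("wrist"); save("w28.png",w["im"],(160,100,480,300),2.5)
print(proj(w,[.6465,.025,.122]),proj(w,[.6215,-.025,.107]))
s=sensors.state();m=R.from_rotvec(s["orientation"]).as_matrix(); print(proj(w,s["tool_pos"]+m@[0,0,-.019]))
E
```

```text
clock: 39.85
tool_pos: [0.6449, 0.0109, 0.1774]
orientation: [2.813, -1.371, 0.034]
contact_force: [-0.4, -1.1, -0.5]
width: 0.0598
now frame mm [-11.9 -10.5  83.1] turn -0.007; after-turn frame mm [-11.8 -10.6  83.1] tilt z [ 0.014 -0.021 -1.   ] yaw -0.907 pos [0.6449 0.0109 0.1774] q7 -1.35 t 39.85
[305.0792383  206.13314748] [337.96757964 263.95003917]
[322.47092146 271.44765391]
```

View pics/w28.png

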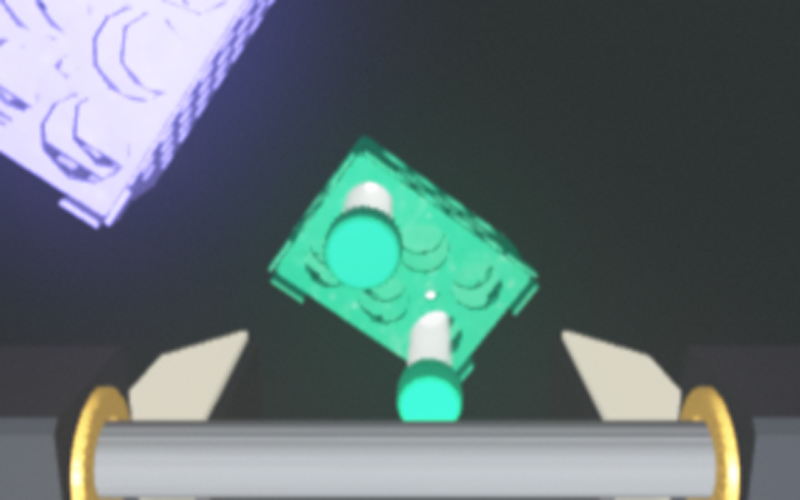

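Run:
```python
from h import *
w=cam("wrist")
p=unproj(w,305.6,200,.122); print(p); to([p[0],p[1],.095],-.9)
```

```text
[0.6501883  0.02732925 0.122     ]
now frame mm [-11.6 -14.3  82.1] turn -0.007; after-turn frame mm [-11.5 -14.4  82.1] tilt z [ 0.014 -0.021 -1.   ] yaw -0.907 pos [0.6449 0.0111 0.1774] q7 -1.35 t 39.95
```

```bash
python3 -m crank '[[-6,-7,0,0,0.35],[-5.5,-6,5,0,0.35],[0,0,10,0,0.35],[0,0,10,0,0.35],[0,0,10,0,0.35],[0,0,5,0,0.35],[0,0,0,0,0.35],[0,0,0,0,0.35]]' 20
python3 - <<'E'
from h import *
to([.649,.0265,.095],-.9)
w=cam("wrist"); save("w29.png",w["im"],(160,100,480,300),2.5)
E
```

```text
clock: 40.95
tool_pos: [0.6485, 0.0289, 0.1334]
orientation: [2.813, -1.369, 0.032]
contact_force: [0.4, 0.4, -0.3]
width: 0.0598
now frame mm [ 1.3  1.  38.5] turn -0.006; after-turn frame mm [ 1.3  1.  38.5] tilt z [ 0.013 -0.02  -1.   ] yaw -0.906 pos [0.6485 0.0289 0.1334] q7 -1.41 t 40.95
```

View pics/w29.png

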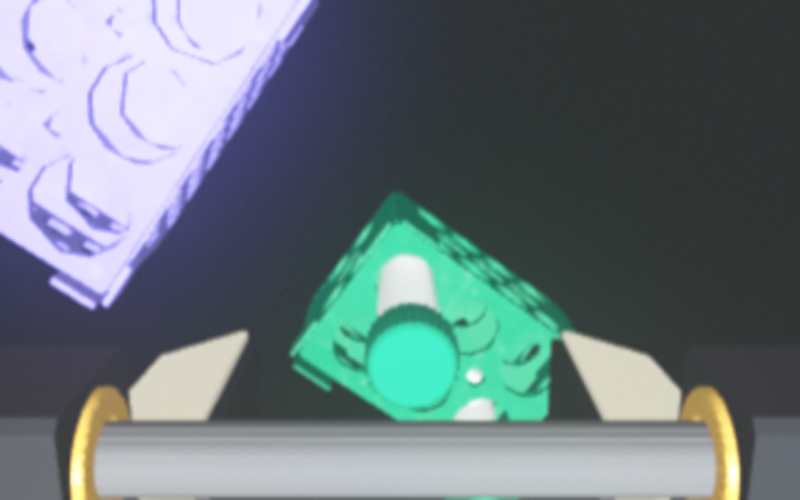

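Run:
```python
from h import *
w=cam("wrist")
p=unproj(w,324.8,246,.122); print(p); to([p[0],p[1],.095],-.9)
```

```text
[0.64929399 0.02730017 0.122     ]
now frame mm [ 0.8  0.3 38.6] turn -0.006; after-turn frame mm [ 0.8  0.3 38.6] tilt z [ 0.013 -0.02  -1.   ] yaw -0.906 pos [0.6485 0.0289 0.1336] q7 -1.41 t 41.05
```

```bash
python3 -m crank '[[1,0.5,8,0,0.35],[0,0,12,0,0.35],[0,0,10,0,0.35],[0,0,6,0,0.35],[0,0,0,0,0.35],[0,0,0,0,0.6],[0,0,0,0,1],[0,0,0,0,1]]' 25
python3 -m crank '[[0,0,0,0,1],[0,0,0,0,1],[0,0,0,0,1],[0,0,-10,0,1],[0,0,-30,0,1],[0,0,-40,0,1],[0,0,-40,0,1],[0,0,-20,0,1]]' 25
python3 - <<'E'
from h import *
w=cam("wrist"); save("w30.png",w["im"])
t=cam("scene"); save("s12.png",t["im"],(280,100,480,250),3.5)
to([.46,.30,.26],-1.58)
plan([.44,.30,.27],-1.58,10,5)
print(sensors.state()["joint_pos"])
E
```

```text
clock: 42.05
tool_pos: [0.6496, 0.027, 0.0955]
orientation: [2.814, -1.37, 0.034]
contact_force: [0.3, -0.3, 0.1]
width: 0.0343
clock: 43.05
tool_pos: [0.6466, 0.0301, 0.2401]
orientation: [2.813, -1.368, 0.03]
contact_force: [-0.1, 0.3, -0.5]
width: 0.0205
now frame mm [-327.4  -19.4  -27.9] turn 0.675; after-turn frame mm [-267.8  189.3  -27.9] tilt z [ 0.013 -0.02  -1.   ] yaw -0.905 pos [0.6472 0.03   0.24  ] q7 -1.34 t 43.15
[-34.  -0.  -3.] 0.135
[-34.   4.  -3.] 0.135
[-33.   9.  -3.] 0.135
[-31.  13.  -3.] 0.135
[-29.  17.  -3.] 0.135
[-27.  21.  -3.] 0
[-27.  21.  -3.] 0
[-27.  21.  -3.] 0
[-27.  21.  -3.] 0
[-27.  21.  -3.] 0
[ 0.45942735  0.56921104 -0.81193624  1.54503111  0.45591019  1.21087461
 -1.34019058]
```

View pics/w30.png

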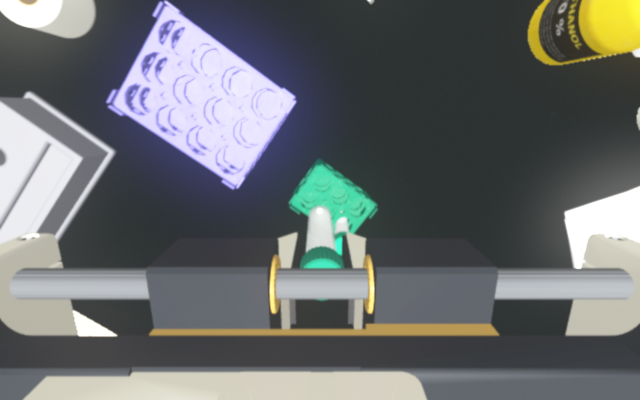

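View pics/s12.png

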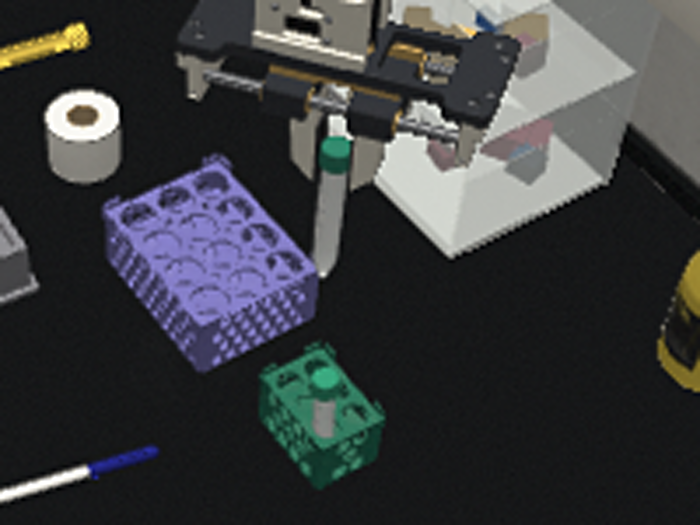

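```bash
python3 - <<'E'
from h import *
plan([.44,.288,.25],-.905,7,1)
E
python3 -m crank '[[-25,-5,-5,0,1],[-42,-5,-5,0,1],[-46,-6,-5,0,1],[-46,-5,0,0,1],[-46,-5,0,0,1],[-46,-5,0,0,1],[-40,-5,0,0,1],[-20,0,0,0,1]]' 25
python3 - <<'E'
from h import *
to([.44,.288,.25],-.905)
E
```

```text
[-47.   1.  -1.] -0.0
[-47.   1.  -1.] 0
[-47.   1.  -1.] 0
[-47.   1.  -1.] 0
[-47.   1.  -1.] 0
[-47.   1.  -1.] 0
[-47.   1.  -1.] 0
clock: 44.15
tool_pos: [0.4633, 0.31, 0.2365]
orientation: [2.808, -1.356, 0.003]
contact_force: [-0.1, -0.0, -0.7]
width: 0.0203
now frame mm [  2.9  32.2 -12.8] turn 0.005; after-turn frame mm [  3.1  32.2 -12.8] tilt z [-0.008 -0.022 -1.   ] yaw -0.900 pos [0.4633 0.31   0.2365] q7 -1.88 t 44.15
```

```bash
python3 -m crank '[[0,15,-5,0,1],[0,15,-5,0,1],[0,0,0,0,1],[0,0,0,0,1],[0,0,0,0,1],[0,0,0,0,1],[0,0,0,0,1],[0,0,0,0,1]]' 25
python3 - <<'E'
from h import *
to([.460,.304,.15],-.905)
w=cam("wrist"); save("w31.png",w["im"]);save("w31z.png",w["im"],(260,110,400,270),4.7)
s=sensors.state();m=R.from_rotvec(s["orientation"]).as_matrix()
print(proj(w,[.460,.304,.05]),proj(w,s["tool_pos"]+m@[0,0,.091]),proj(w,s["tool_pos"]+m@[0,0,-.028]))
E
```

```text
clock: 45.15
tool_pos: [0.4361, 0.2893, 0.2452]
orientation: [2.804, -1.354, -0.001]
contact_force: [-0.4, -0.4, -0.6]
width: 0.0205
now frame mm [  2.3 -30.3  94.5] turn 0.006; after-turn frame mm [  2.1 -30.3  94.5] tilt z [-0.013 -0.025 -1.   ] yaw -0.899 pos [0.4361 0.2893 0.2452] q7 -1.84 t 45.15
[322.99464265 148.74208414] [322.09386376 205.56972089] [322.52540682 281.12818685]
```

View pics/w31.png

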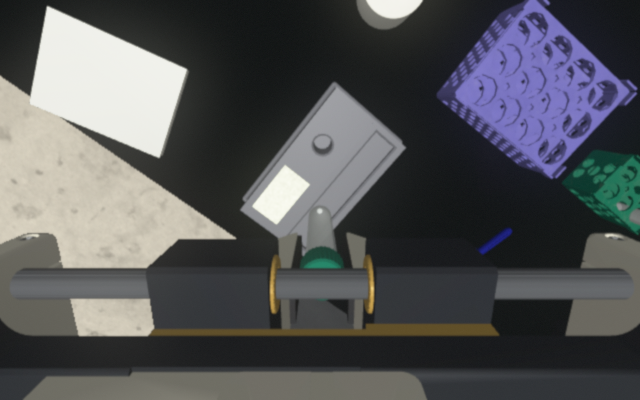

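View pics/w31z.png

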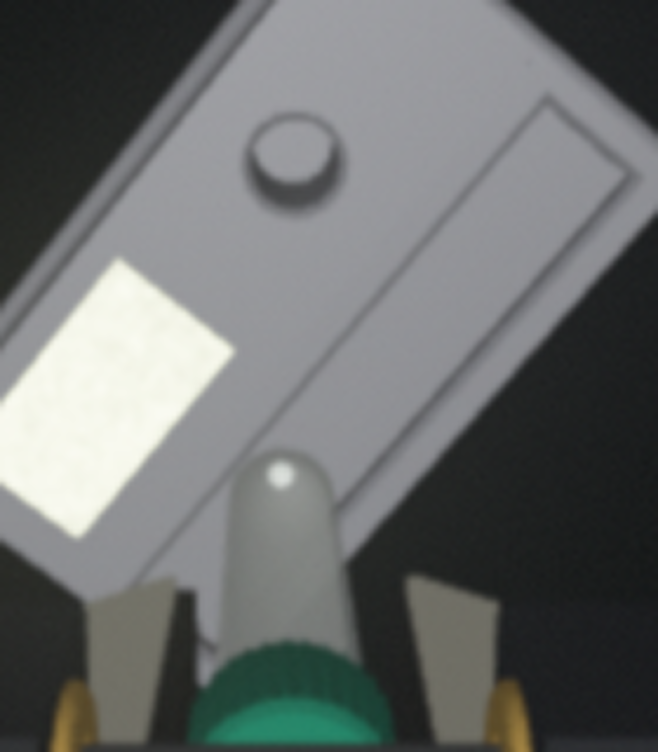

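Run:
```python
from h import *
w=cam("wrist")
s=sensors.state();m=R.from_rotvec(s["orientation"]).as_matrix()
well=unproj(w,323,144.7,.05)
for v in (207,210):
  foot=unproj(w,319.8,v,s["tool_pos"][2]-.092)
  print("foot->well",np.round(m.T@(well-foot)*1000,1),"tool->well",np.round(m.T@(well-s["tool_pos"])*1000,1), well, "world foot->well",well-foot)
```

```text
foot->well [  3.  -38.6 102.3] tool->well [  1.2 -37.1 194.3] [0.4633572  0.30661541 0.05      ] world foot->well [ 0.03074542  0.01914492 -0.10317856]
foot->well [  3.  -41.1 102.2] tool->well [  1.2 -37.1 194.3] [0.4633572  0.30661541 0.05      ] world foot->well [ 0.03270939  0.02069945 -0.10317856]
```

```bash
python3 - <<'E'
from h import *
to([.466,.3085,.16],-.9)
E
python3 -m crank '[[1,-15,8,0,1],[1,-15,20,0,1],[0,-4,25,0,1],[0,0,20,0,1],[0,0,10,0,1],[0,0,0,0,1],[0,0,0,0,1],[0,0,0,0,1]]' 25
python3 - <<'E'
from h import *
to([.466,.3085,.15],-.905)
w=cam("wrist"); save("w32z.png",w["im"],(240,110,400,270),4.7)
t=cam("scene"); s=sensors.state();p=s["tool_pos"];m=R.from_rotvec(s["orientation"]).as_matrix()
b=proj(t,p+m@[0,0,.091]); print(b)
x,y=b.astype(int); save("s13.png",t["im"],(x-50,y-50,x+50,y+50),6)
t=cam("top"); b=proj(t,p+m@[0,0,.091]); print(b)
x,y=b.astype(int); save("t13.png",t["im"],(x-50,y-50,x+50,y+50),6)
E
```

```text
now frame mm [  2.7 -37.6  84.3] turn 0.001; after-turn frame mm [  2.6 -37.6  84.3] tilt z [-0.012 -0.025 -1.   ] yaw -0.899 pos [0.436  0.2893 0.2452] q7 -1.84 t 45.25
clock: 46.25
tool_pos: [0.4646, 0.3084, 0.1606]
orientation: [2.807, -1.354, 0.003]
contact_force: [0.6, -0.4, -0.3]
width: 0.0201
now frame mm [ 0.6 -1.4 10.6] turn 0.006; after-turn frame mm [ 0.6 -1.4 10.6] tilt z [-0.009 -0.023 -1.   ] yaw -0.899 pos [0.4646 0.3084 0.1606] q7 -1.94 t 46.25
[259.32845707 154.92491211]
[252.61751661 220.33625605]
```

View pics/w32z.png

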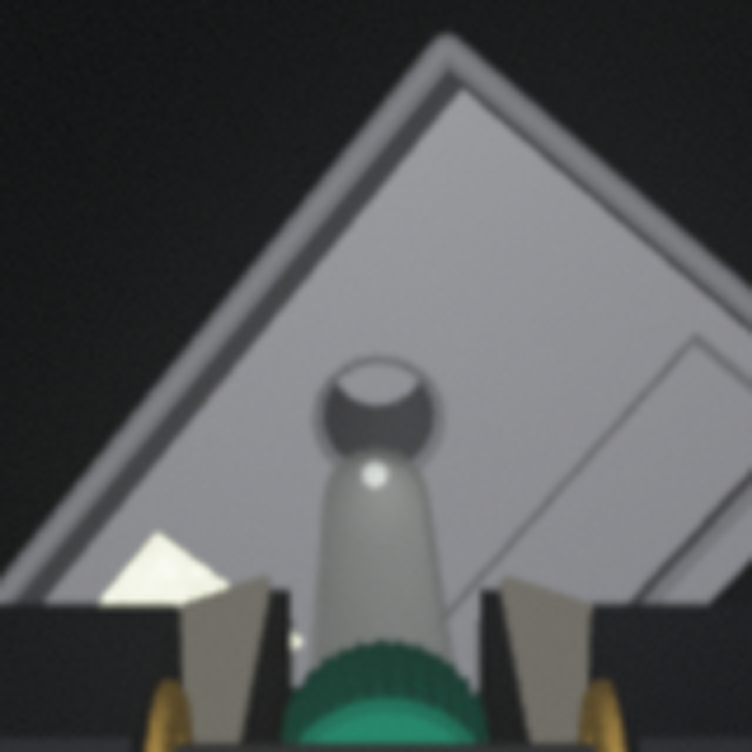

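View pics/s13.png

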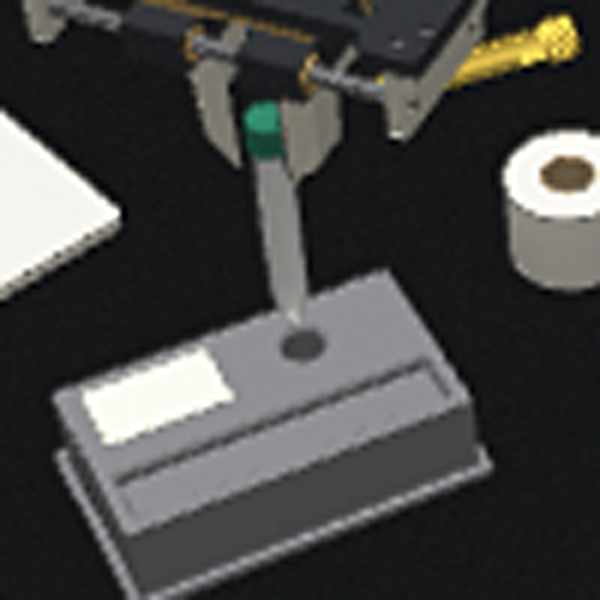

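View pics/t13.png

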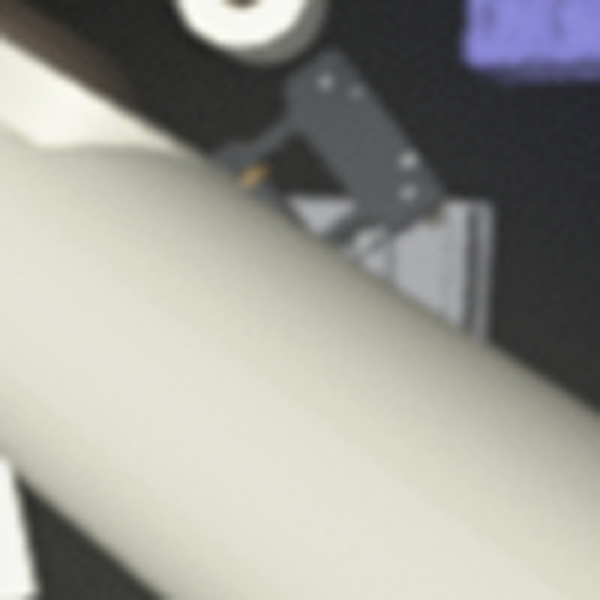

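Run:
```python
from h import *
w=cam("wrist")
s=sensors.state();m=R.from_rotvec(s["orientation"]).as_matrix();p=s["tool_pos"]
zf=p[2]-.092
well=unproj(w,320.2,197.9,.05);foot=unproj(w,319.6,210.5,zf)
print("wrist world",(well-foot)*1000,"tool",m.T@(well-foot)*1000)
t=cam("scene"); b=np.array([209,104.]) 
g=lambda x,y:b+np.array([x,y])/6
well=unproj(t,*g(303,345),.05);foot=unproj(t,*g(293,320),zf+.001)
print("scene world",(well-foot)*1000,"tool",m.T@(well-foot)*1000)
```

```text
wrist world [  4.40975215   2.68056349 -18.315993  ] tool [ 0.41704515 -5.52300041 18.20520458]
scene world [  3.14807737   1.28157217 -19.315993  ] tool [ 0.71423266 -3.6873633  19.24976954]
```

```bash
python3 -m crank '[[0.5,-4.5,2,0,1],[0,0,3,0,1],[0,0,5,0,1],[0,0,3,0,1],[0,0,0,0,1],[0,0,0,0,1],[0,0,0,0,1],[0,0,0,0,1]]' 25
python3 - <<'E'
from h import *
to([.466,.3085,.096],-.905)
w=cam("wrist"); save("w33z.png",w["im"],(240,110,400,270),4.7)
t=cam("scene"); save("s14.png",t["im"],(209,104,309,204),7)
E
```

```text
clock: 47.5
tool_pos: [0.4683, 0.3104, 0.146]
orientation: [2.806, -1.354, 0.002]
contact_force: [0.0, -0.5, -1.1]
width: 0.0204
now frame mm [-0.6  1.9 50.1] turn 0.006; after-turn frame mm [-0.6  1.9 50.1] tilt z [-0.01  -0.024 -1.   ] yaw -0.899 pos [0.4683 0.3104 0.146 ] q7 -1.95 t 47.50
```

View pics/w33z.png

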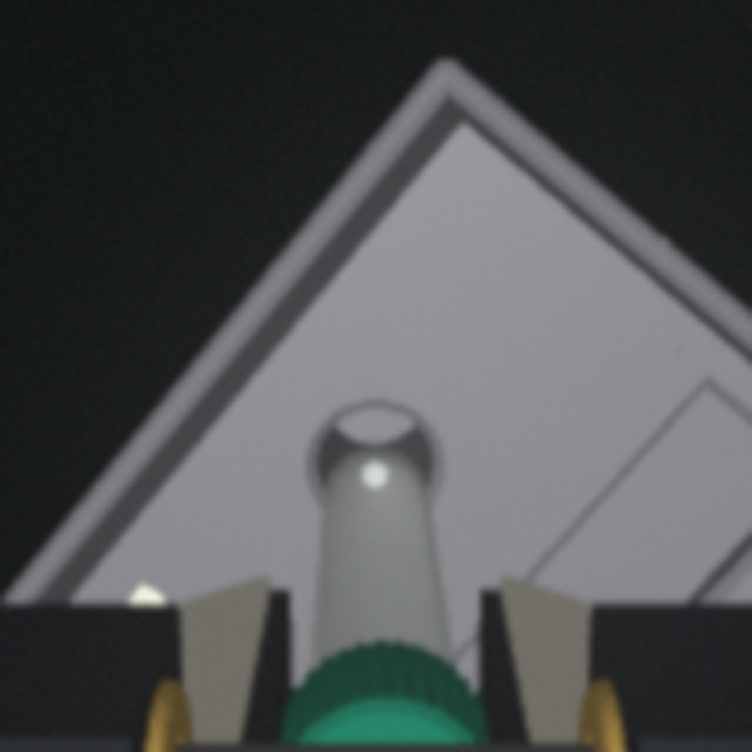

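View pics/s14.png

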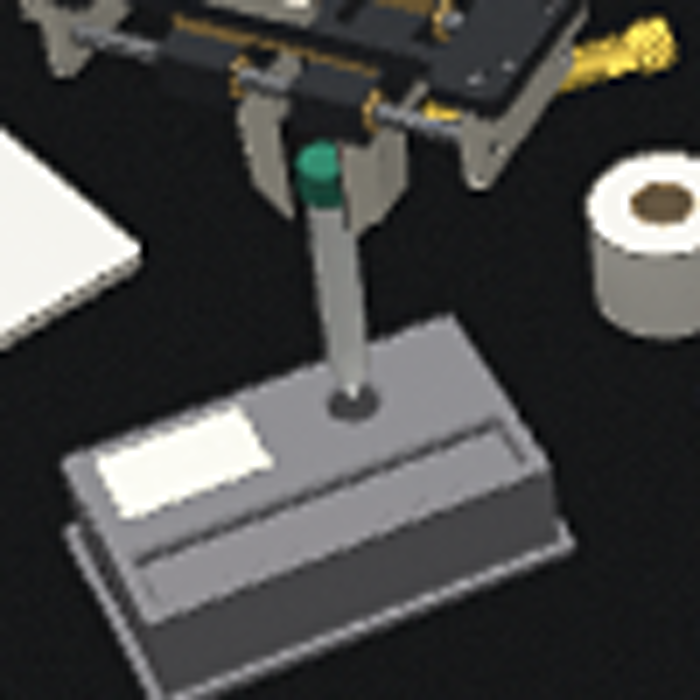

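Run:
```python
from h import *
w=cam("wrist")
s=sensors.state();m=R.from_rotvec(s["orientation"]).as_matrix();p=s["tool_pos"]
zf=p[2]-.092
well=unproj(w,240+375/4.7,110+462/4.7,.05);foot=unproj(w,240+375/4.7,110+474/4.7,zf)
print("wrist tool",m.T@(well-foot)*1000)
t=cam("scene"); b=np.array([209,104.]) 
g=lambda x,y:b+np.array([x,y])/7
well=unproj(t,*g(353,404),.05);foot=unproj(t,*g(352,394),zf+.001)
print("scene tool",m.T@(well-foot)*1000)
```

```text
wrist tool [-0.01840605 -0.92678921  3.96845492]
scene tool [0.09726213 0.5771828  5.00426005]
```

```bash
python3 -m crank '[[0,0,5,0,1],[0,0,7,0,1],[0,0,7,0,1],[0,0,5,0,1],[0,0,0,0,1],[0,0,0,0,1],[0,0,0,0,1],[0,0,0,0,1]]' 25
python3 - <<'E'
from h import *
to([.466,.3085,.096],-.905)
w=cam("wrist"); save("w34z.png",w["im"],(240,110,400,270),4.7)
E
```

```text
clock: 48.7
tool_pos: [0.4679, 0.3096, 0.12]
orientation: [2.806, -1.354, 0.001]
contact_force: [-0.8, 0.2, -0.4]
width: 0.0204
now frame mm [-0.6  1.7 24. ] turn 0.006; after-turn frame mm [-0.6  1.7 24. ] tilt z [-0.01  -0.024 -1.   ] yaw -0.899 pos [0.4679 0.3096 0.12  ] q7 -1.98 t 48.70
```

View pics/w34z.png

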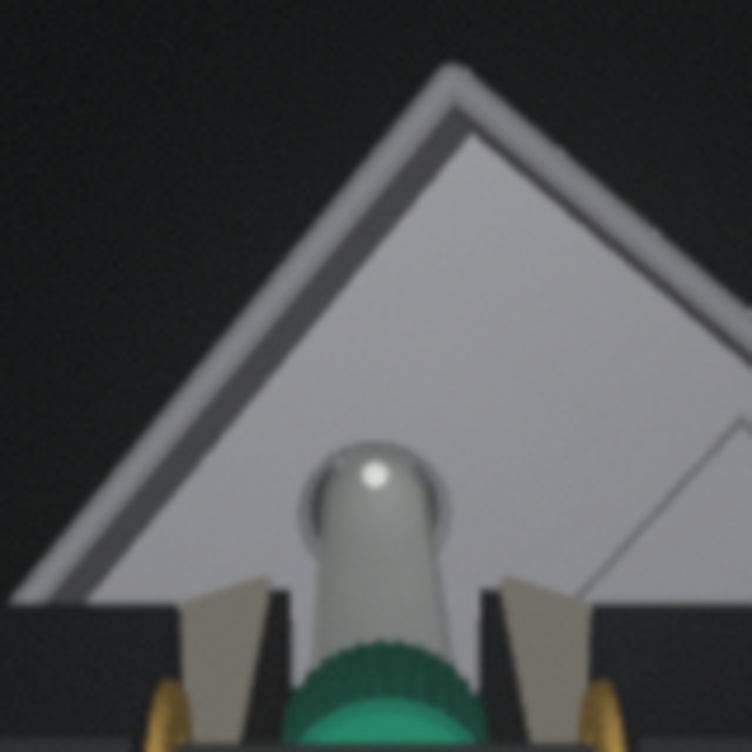

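Foot well inside the well (well centred at about zoomed (375,505)), no contact force. Lower the rest.

```bash
python3 -m crank '[[0,0,5,0,1],[0,0,6,0,1],[0,0,6,0,1],[0,0,4,0,1],[0,0,1,0,1],[0,0,0,0,1],[0,0,0,0,1],[0,0,0,0,1]]' 25
python3 - <<'E'
from h import *
to([.466,.3085,.0965],-.905)
E
```

```text
clock: 49.75
tool_pos: [0.468, 0.3093, 0.0968]
orientation: [2.806, -1.354, 0.002]
contact_force: [0.1, -0.5, -0.8]
width: 0.0205
now frame mm [-0.7  2.1  0.3] turn 0.006; after-turn frame mm [-0.6  2.1  0.3] tilt z [-0.01  -0.024 -1.   ] yaw -0.899 pos [0.468  0.3093 0.0968] q7 -2.00 t 49.75
```

```bash
python3 -m crank '[[0,0,0,0,0.7],[0,0,0,0,0.35],[0,0,0,0,0.35],[0,0,0,0,0.35],[0,0,-10,0,0.35],[0,0,-30,0,0.35],[0,0,-40,0,0.35],[0,0,-40,0,0]]' 25
python3 - <<'E'
from h import *
w=cam("wrist"); save("w35.png",w["im"])
t=cam("scene"); save("s15.png",t["im"],(209,104,309,204),6)
plan([.43,.053,.22],1.41,12,12)
E
```

```text
clock: 50.75
tool_pos: [0.4673, 0.311, 0.2186]
orientation: [2.803, -1.351, -0.004]
contact_force: [0.6, -0.2, 0.1]
width: 0.0658
[15. 16.  0.] 0.069
[16. 15.  0.] 0.069
[17. 14.  0.] 0.069
[18. 13.  0.] 0.069
[19. 11.  0.] 0.069
[20. 10.  0.] 0.069
[20.  9.  0.] 0.069
[21.  7.  0.] 0.069
[21.  6.  0.] 0.069
[22.  4.  0.] 0.069
[22.  3.  0.] 0.069
[22.  1.  0.] 0.069
```

View pics/s15.png

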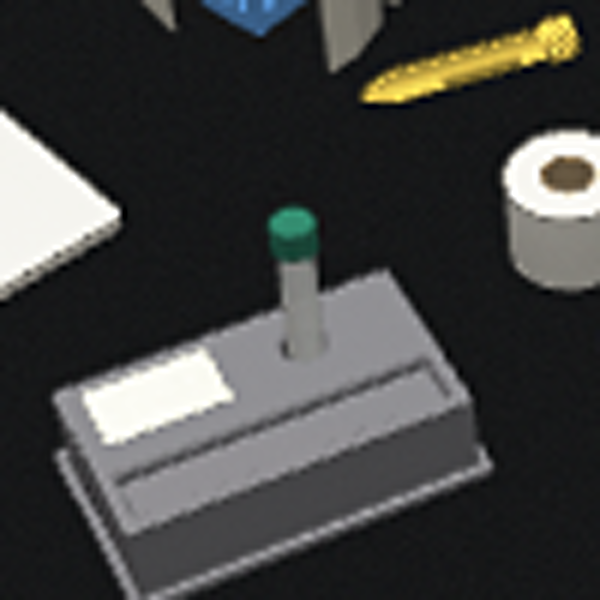

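View pics/w35.png

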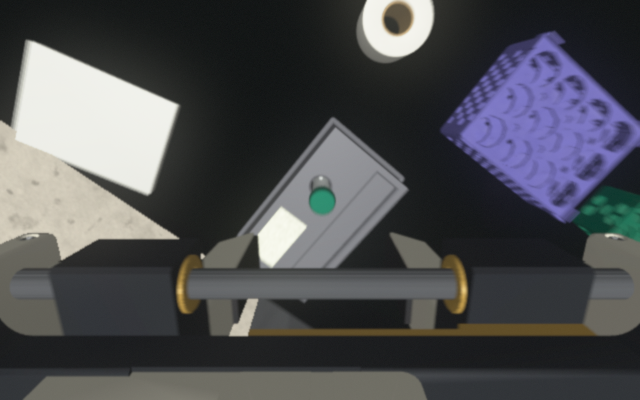

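Run:
```python
from h import *
s=sensors.state();y0=yaw(s);d=(np.array([.455,.053])-s["tool_pos"][:2])*1000/13
for i in range(13):
    ps=y0+.178*i; print(i,np.round([d[0]*np.cos(ps)+d[1]*np.sin(ps),d[0]*np.sin(ps)-d[1]*np.cos(ps)],0),round(ps,2))
```

```text
0 [15. 13.] -0.9
1 [12. 16.] -0.72
2 [ 9. 18.] -0.54
3 [ 6. 19.] -0.36
4 [ 3. 20.] -0.19
5 [-1. 20.] -0.01
6 [-4. 20.] 0.17
7 [-8. 18.] 0.35
8 [-11.  17.] 0.53
9 [-14.  15.] 0.7
10 [-16.  12.] 0.88
11 [-18.   9.] 1.06
12 [-19.   5.] 1.24
```

```bash
python3 -m crank '[[15,13,-4,-0.18,0],[12,16,-4,-0.18,0],[9,18,0,-0.18,0],[6,19,0,-0.18,0],[3,20,0,-0.18,0],[-1,20,0,-0.18,0],[-4,20,0,-0.18,0],[-8,18,0,-0.18,0]]' 20
python3 - <<'E'
from h import *
print(sensors.state()["joint_pos"])
to([.455,.053,.2],1.41)
E
```

```text
clock: 51.85
tool_pos: [0.4637, 0.1506, 0.236]
orientation: [2.984, 0.912, -0.017]
contact_force: [-0.5, 1.7, -0.0]
width: 0.0918
[ 0.67403967  0.49612258 -1.3430862   1.91193629  0.54216599  1.18466234
 -0.27795854]
now frame mm [-61.2  75.4  38.3] turn -0.817; after-turn frame mm [-96.9   7.   38.3] tilt z [-0.004 -0.023 -1.   ] yaw 0.593 pos [0.4637 0.1506 0.236 ] q7 -0.28 t 51.85
```

```bash
python3 -m crank '[[-14,13,5,-0.17,0],[-17,10,5,-0.17,0],[-19,7,5,-0.17,0],[-20,4,5,-0.17,0],[-19,2,5,-0.14,0],[-8,0,5,0,0],[0,0,0,0,0],[0,0,0,0,0]]' 20
python3 - <<'E'
from h import *
print(sensors.state()["joint_pos"])
to([.455,.053,.2],1.41)
w=cam("wrist"); save("w36.png",w["im"]); print(proj(w,[.455,.053,.005]))
E
```

```text
clock: 52.85
tool_pos: [0.4377, 0.0417, 0.2076]
orientation: [2.356, 2.054, -0.03]
contact_force: [0.3, -0.0, -0.0]
width: 0.0919
[ 1.02452086  0.56324685 -1.51207928  2.05006674  0.64259574  1.15984722
  0.6569816 ]
now frame mm [13.8 15.6  7.3] turn 0.024; after-turn frame mm [14.1 15.3  7.3] tilt z [-0.004 -0.024 -1.   ] yaw 1.434 pos [0.4377 0.0417 0.2076] q7 0.66 t 52.85
[336.6863252  189.00643875]
```

View pics/w36.png

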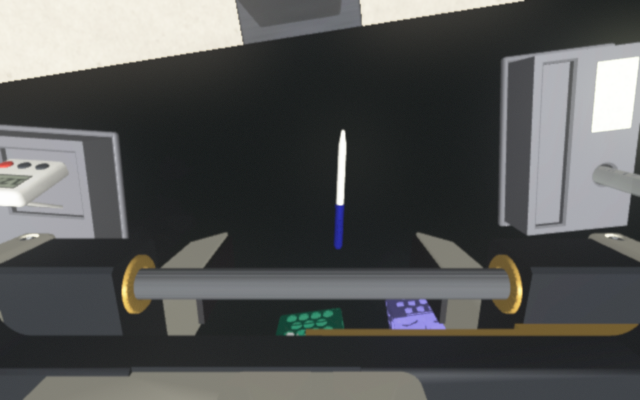

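```bash
python3 - <<'E'
from h import *
w=cam("wrist")
a,b=unproj(w,342.5,131,.005),unproj(w,338.5,248,.006);c=(a+b)/2;th=np.arctan2(*(b-a)[1::-1]);print(c,np.linalg.norm(a-b),th)
to([c[0],c[1],.003],th+np.pi/2)
E
python3 -m crank '[[7,6,0,0.01,0],[6,6,0,0.01,0],[0,0,0,0,0],[0,0,0,0,0],[0,0,0,0,0],[0,0,0,0,0],[0,0,0,0,0],[0,0,0,0,0]]' 20
python3 - <<'E'
from h import *
print(sensors.state()["joint_pos"])
E
```

```text
[0.45914498 0.05669748 0.0055    ] 0.13498446584085483 -0.15519192380706742
now frame mm [ 22.8  19.4 204.1] turn 0.020; after-turn frame mm [ 23.1  18.9 204.1] tilt z [-0.004 -0.024 -1.   ] yaw 1.435 pos [0.4377 0.0417 0.2076] q7 0.66 t 52.95
clock: 53.95
tool_pos: [0.4526, 0.0551, 0.2077]
orientation: [2.375, 2.031, -0.028]
contact_force: [-0.2, -0.4, -0.3]
width: 0.0918
[ 0.9514788   0.57153204 -1.46631358  2.01539615  0.64763743  1.16492899
  0.61986571]
```

```bash
python3 - <<'E'
from h import *
to([.458,.056,.003],1.412)
E
python3 -m crank '[[1,5,10,0,0],[0,0,25,0,0],[0,0,25,0,0],[0,0,15,0,0],[0,0,5,0,0],[0,0,0,0,0],[0,0,0,0,0],[0,0,0,0,0]]' 20
python3 - <<'E'
from h import *
print(sensors.state()["joint_pos"])
to([.458,.056,.003],1.412)
w=cam("wrist"); save("w37.png",w["im"])
E
```

```text
now frame mm [  6.7   5.1 204.6] turn 0.003; after-turn frame mm [  6.7   5.1 204.6] tilt z [-0.003 -0.024 -1.   ] yaw 1.415 pos [0.4526 0.0551 0.2077] q7 0.62 t 53.95
clock: 54.95
tool_pos: [0.4601, 0.0533, 0.1248]
orientation: [2.376, 2.029, -0.025]
contact_force: [0.3, 0.6, 0.5]
width: 0.0918
[ 0.81678774  0.66403031 -1.29106996  2.07569706  0.78977787  1.03117913
  0.52326252]
now frame mm [  5.2  -2.8 121.7] turn 0.001; after-turn frame mm [  5.2  -2.8 121.7] tilt z [-0.001 -0.024 -1.   ] yaw 1.413 pos [0.4601 0.0533 0.1248] q7 0.52 t 54.95
```

View pics/w37.png

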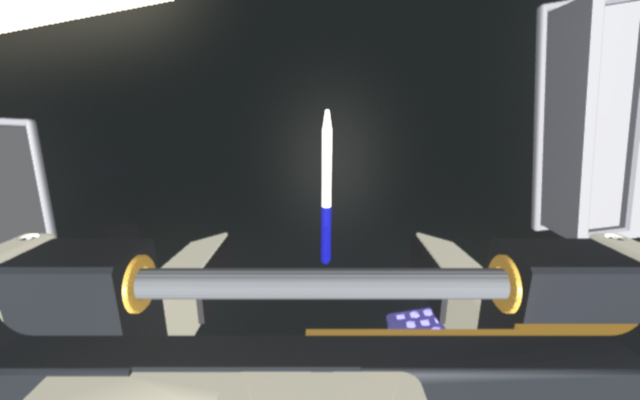

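Run:
```python
from h import *
w=cam("wrist")
a,b=unproj(w,327,110,.005),unproj(w,325.8,264,.007);c=(a+b)/2;th=np.arctan2(*(b-a)[1::-1]);print(c,np.linalg.norm(a-b),th)
to([c[0],c[1],.003],th+np.pi/2)
```

```text
[0.45912532 0.0563664  0.006     ] 0.13634066818056345 -0.16162034655730964
now frame mm [  5.8  -1.7 121.6] turn 0.004; after-turn frame mm [  5.8  -1.7 121.6] tilt z [-0.001 -0.024 -1.   ] yaw 1.413 pos [0.46   0.0532 0.1247] q7 0.52 t 55.05
```

```bash
python3 -m crank '[[5,-1,12,0,0],[0,0,20,0,0],[0,0,25,0,0],[0,0,25,0,0],[0,0,15,0,0.2],[0,0,8,0,0.3],[0,0,0,0,0.3],[0,0,0,0,0.3]]' 20
python3 - <<'E'
from h import *
print(sensors.state()["joint_pos"])
to([.459,.0564,.003],1.412)
w=cam("wrist"); save("w38.png",w["im"])
E
```

```text
clock: 56.05
tool_pos: [0.4604, 0.0576, 0.015]
orientation: [2.375, 2.028, -0.022]
contact_force: [0.3, -0.5, 0.1]
width: 0.0647
[ 0.64687963  0.80431889 -1.06620133  2.12522774  1.01416954  0.86784613
  0.35351376]
now frame mm [-1.1 -1.3 12. ] turn 0.002; after-turn frame mm [-1.1 -1.3 12. ] tilt z [ 0.001 -0.023 -1.   ] yaw 1.414 pos [0.4604 0.0576 0.015 ] q7 0.35 t 56.05
```

View pics/w38.png

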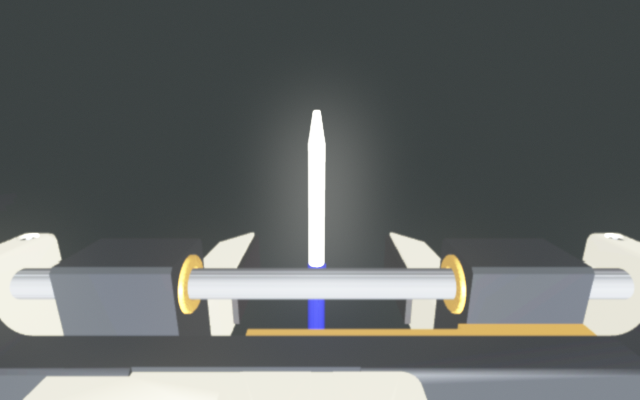

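```bash
python3 -m crank '[[-1,-1,5,0,0.4],[0,0,5,0,0.6],[0,0,1,0,1],[0,0,0,0,1],[0,0,0,0,1],[0,0,0,0,1],[0,0,0,0,1],[0,0,0,0,1]]' 20
python3 - <<'E'
from h import *
to([.459,.0564,.003],1.412)
E
```

```text
clock: 57.1
tool_pos: [0.4602, 0.0561, 0.0043]
orientation: [2.375, 2.026, -0.02]
contact_force: [-0.0, 0.2, -0.3]
width: 0.0099
now frame mm [ 0.1 -1.3  1.3] turn 0.001; after-turn frame mm [ 0.1 -1.3  1.3] tilt z [ 0.003 -0.023 -1.   ] yaw 1.413 pos [0.4602 0.0561 0.0043] q7 0.34 t 57.10
```

```bash
python3 -m crank '[[0,0,-5,0,1],[0,0,-15,0,1],[0,0,-25,0,1],[0,0,-25,0,1],[0,0,-15,0,1],[0,0,0,0,1],[0,0,0,0,1],[0,0,0,0,1]]' 20
python3 - <<'E'
from h import *
print(sensors.state()["joint_pos"])
to([.428,.259,.09],1.56)
plan([.428,.259,.09],1.56,6,3)
w=cam("wrist"); save("w39.png",w["im"])
E
```

```text
clock: 58.1
tool_pos: [0.4594, 0.0582, 0.0942]
orientation: [2.374, 2.027, -0.021]
contact_force: [-0.0, 0.2, 0.8]
width: 0.0099
[ 0.75859248  0.69364411 -1.22463353  2.09853724  0.84551503  0.97614175
  0.47178924]
now frame mm [193.5 -62.5  -0.7] turn -0.146; after-turn frame mm [200.5 -33.6  -0.7] tilt z [ 0.003 -0.024 -1.   ] yaw 1.414 pos [0.4594 0.0582 0.0942] q7 0.47 t 58.10
[ 32. -10.   1.] -0.049
[33. -9.  1.] -0.049
[33. -7.  1.] -0.049
[33. -6.  1.] 0
[33. -6.  1.] 0
[33. -6.  1.] 0
```

View pics/w39.png

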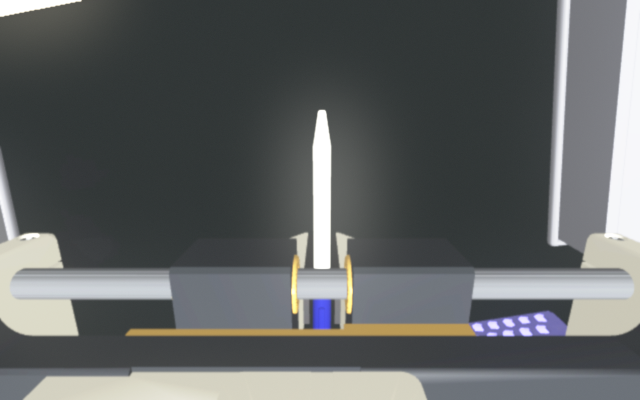

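```bash
python3 -m crank '[[15,-5,0,0,1],[25,-8,0,-0.05,1],[30,-8,0,-0.05,1],[30,-6,0,-0.05,1],[30,-6,0,0,1],[20,-4,0,0,1],[0,0,0,0,1],[0,0,0,0,1]]' 20
python3 - <<'E'
from h import *
print(sensors.state()["joint_pos"])
to([.428,.259,.09],1.56)
w=cam("wrist"); save("w40.png",w["im"])
E
```

```text
clock: 59.15
tool_pos: [0.4283, 0.2219, 0.0882]
orientation: [2.21, 2.215, -0.025]
contact_force: [0.9, -0.5, -0.4]
width: 0.01
[ 0.37883084  0.74214538 -1.20641236  2.04783061  0.86340969  1.00585928
  0.28636345]
now frame mm [37.1 -0.2 -2.6] turn 0.013; after-turn frame mm [37.1 -0.7 -2.6] tilt z [-0.003 -0.02  -1.   ] yaw 1.573 pos [0.4283 0.2219 0.0882] q7 0.29 t 59.15
```

View pics/w40.png

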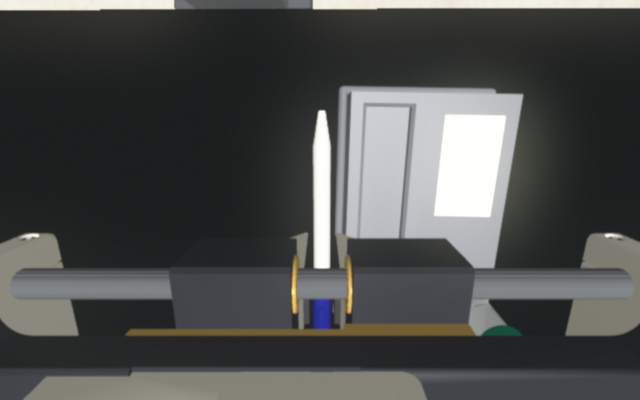

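Run:
```python
from h import *
w=cam("wrist");s=sensors.state();m=R.from_rotvec(s["orientation"]).as_matrix()
p=unproj(w,388,105,.05); q=unproj(w,382,235,.05); tip=unproj(w,321.5,112,.09)
for n,a in(("slot end",p),("axis pt",q),("tip",tip)): print(n,np.round(m.T@(a-s["tool_pos"])*1000,1),a)
d=p-q; print(np.arctan2(d[1],d[0]))
```

```text
slot end [ 39.7 -72.9  37.6] [0.35551105 0.26032768 0.05      ]
axis pt [40.1  6.4 37.4] [0.43482814 0.26080466 0.05      ]
tip [  1.7 -69.3  -1.6] [0.35922918 0.22308468 0.09      ]
-3.1355791392668637
```

```bash
python3 -m crank '[[12,0,0,0,1],[15,0,0,0,1],[10,0,0,0,1],[0,0,0,0,1],[0,0,0,0,1],[0,0,0,0,1],[0,0,0,0,1],[0,0,0,0,1]]' 20
python3 - <<'E'
from h import *
print(sensors.state()["joint_pos"])
to([.428,.2595,.06],1.56)
w=cam("wrist"); save("w41.png",w["im"])
t=cam("scene"); save("s16.png",t["im"],(190,90,310,210),5)
E
```

```text
clock: 60.25
tool_pos: [0.4295, 0.2589, 0.0872]
orientation: [2.215, 2.209, -0.026]
contact_force: [0.1, 0.6, -0.5]
width: 0.0099
[ 0.28475589  0.76289336 -1.18419424  2.00231113  0.86595884  1.02275004
  0.2310961 ]
now frame mm [ 1.1 -1.4 27.2] turn 0.008; after-turn frame mm [ 1.1 -1.4 27.2] tilt z [-0.003 -0.021 -1.   ] yaw 1.568 pos [0.4295 0.2589 0.0872] q7 0.23 t 60.25
```

View pics/w41.png

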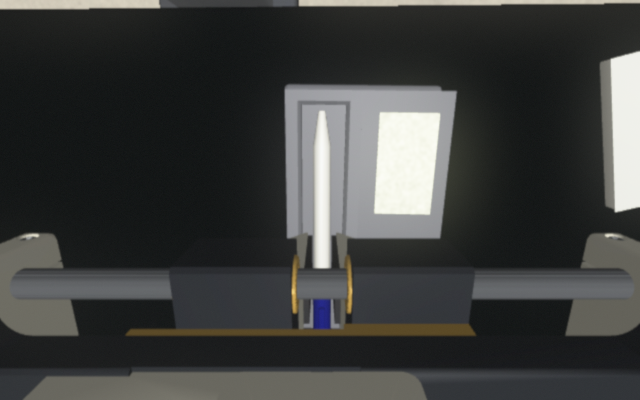

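View pics/s16.png

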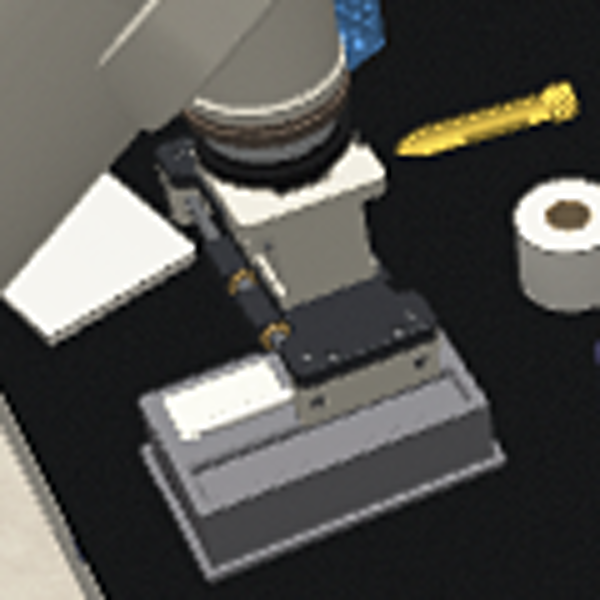

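```bash
python3 -m crank '[[0.5,1,4,0,1],[0,0,7,0,1],[0,0,6,0,1],[0,0,3,0,1],[0,0,0,0,1],[0,0,0,0,1],[0,0,0,0,1],[0,0,0,0,1]]' 20
python3 - <<'E'
from h import *
to([.428,.2595,.06],1.56)
w=cam("wrist"); save("w42.png",w["im"])
p=unproj(w,324,103,.05);s=sensors.state();m=R.from_rotvec(s["orientation"]).as_matrix();print(m.T@(p-s["tool_pos"])*1000)
E
```

```text
clock: 61.35
tool_pos: [0.4304, 0.259, 0.0656]
orientation: [2.215, 2.209, -0.026]
contact_force: [0.5, 0.3, 0.6]
width: 0.0097
now frame mm [ 0.6 -2.4  5.6] turn 0.008; after-turn frame mm [ 0.6 -2.4  5.6] tilt z [-0.003 -0.021 -1.   ] yaw 1.568 pos [0.4304 0.259  0.0656] q7 0.21 t 61.35
[  2.64580404 -73.3649991   15.75285604]
```

View pics/w42.png

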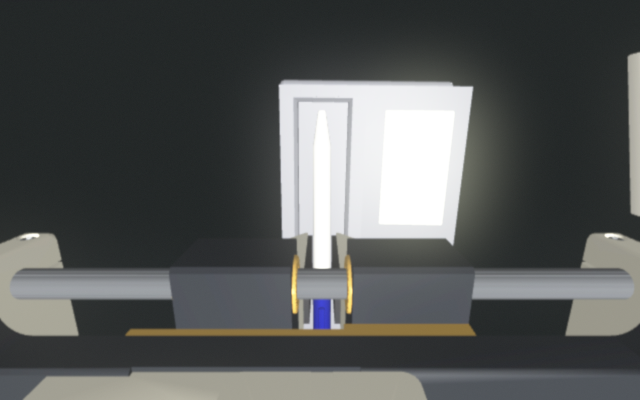

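```bash
python3 -m crank '[[0,0,3,0,1],[0,0,0,0,1],[0,0,0,0,1],[0,0,0,0,0.6],[0,0,0,0,0.55],[0,0,0,0,0.55],[0,0,0,0,0.55],[0,0,-5,0,0.55]]' 20
python3 -m crank '[[0,0,-15,0,0.55],[0,0,-25,0,0.55],[0,0,-30,0,0.55],[-20,0,-20,0,0.55],[-25,0,0,0,0.55],[-10,0,0,0,0.55],[0,0,0,0,0.55],[0,0,0,0,0.55]]' 20
python3 - <<'E'
from h import *
print(sensors.state()["joint_pos"])
w=cam("wrist"); save("w43.png",w["im"])
t=cam("scene"); save("s17.png",t["im"],(190,90,310,210),5)
E
```

```text
clock: 62.4
tool_pos: [0.4303, 0.2589, 0.0675]
orientation: [2.215, 2.209, -0.027]
contact_force: [0.5, -0.2, 0.7]
width: 0.0407
clock: 63.4
tool_pos: [0.431, 0.2078, 0.1679]
orientation: [2.211, 2.212, -0.018]
contact_force: [0.0, -0.1, 0.3]
width: 0.0415
[ 0.52128193  0.64506276 -1.35902825  2.00466994  0.72880777  1.11958818
  0.40450505]
```

View pics/w43.png

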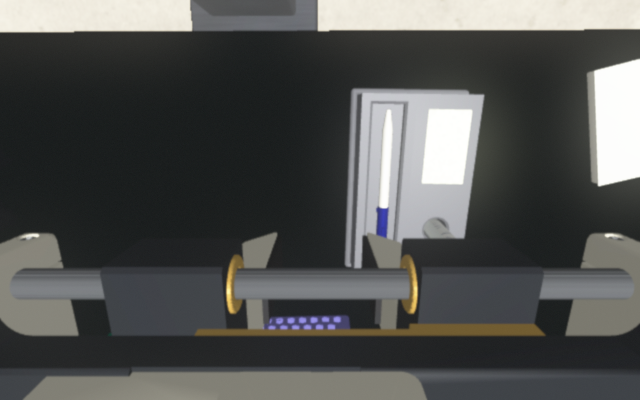

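View pics/s17.png

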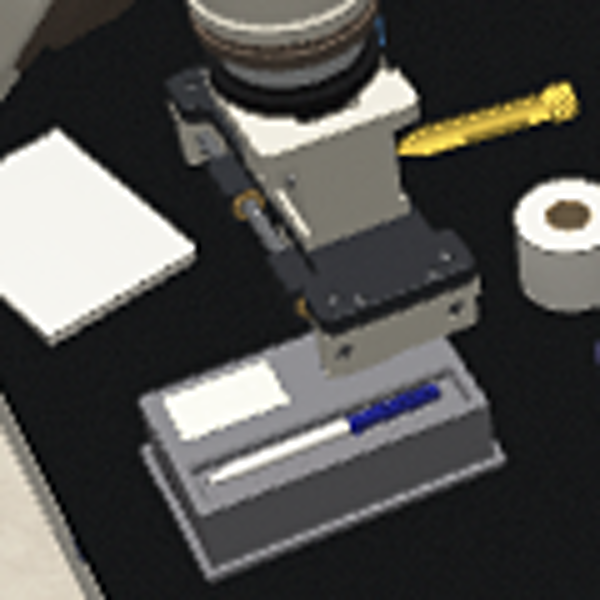

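Pen lies in its slot (about (385,175) in the wrist view). Withdraw upward and away for a last look.

```bash
python3 -m crank '[[-20,10,-5,0,0.5],[-30,10,-5,0,0.5],[-30,10,0,0,0.5],[-30,10,0,0,0.5],[-15,5,0,0,0.5],[0,0,0,0,0.5],[0,0,0,0,0.5],[0,0,0,0,0.5]]' 20
python3 - <<'E'
from h import *
print(sensors.state()["joint_pos"])
t=cam("scene"); save("s18.png",t["im"],(190,60,450,390),1.8); save("s18b.png",t["im"],(200,110,400,260),4)
t=cam("top"); save("t18.png",t["im"],(220,120,520,290),2.6)
E
```

```text
clock: 64.5
tool_pos: [0.4759, 0.0885, 0.1803]
orientation: [2.2, 2.23, -0.014]
contact_force: [0.1, 1.0, -0.2]
width: 0.0463
[ 0.80979803  0.6703622  -1.40859557  1.98462124  0.74506298  1.16138621
  0.67244934]
```

View pics/s18b.png

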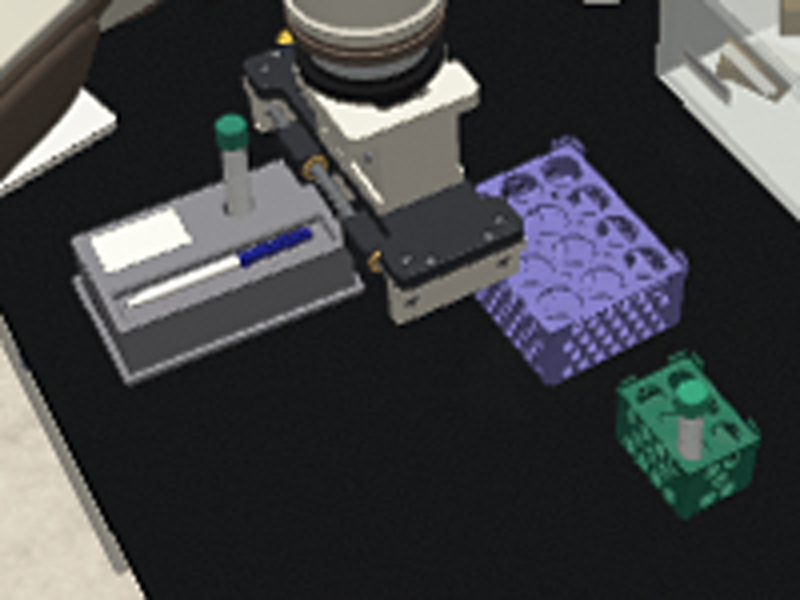

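View pics/s18.png

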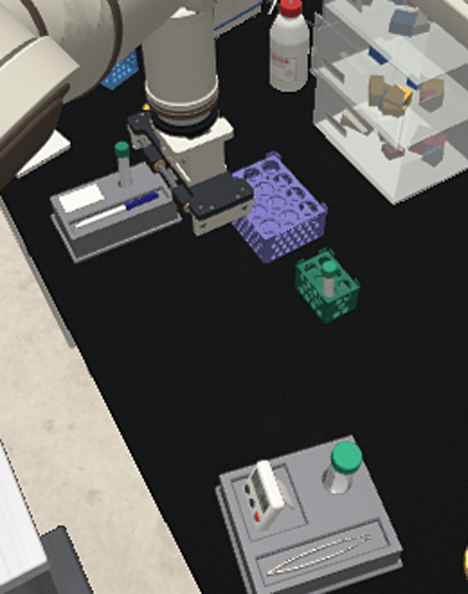

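View pics/t18.png

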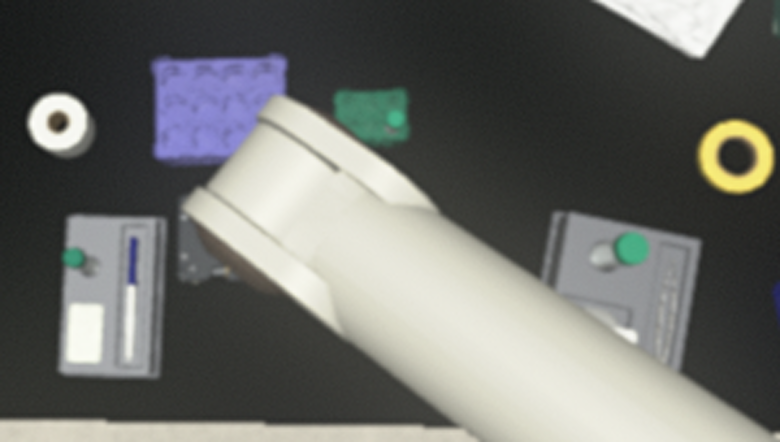

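Run:
```python
from station import r
print(r.finish_job())
```

```text
the job is handed in; nothing more can be done
None
```

Both kits are made up and the job is handed in at about 65 s of the 120 s allowed.

- **Order:** I placed the 50 ml tube, timer and tweezers in the broader tray. The taller 15 ml tube and the marker pen then went in the narrower one.
- **Last check:** The final scene and top pictures show both tubes standing in their wells. The timer stands in its pocket, and the tweezers and pen lie in their slots. The shorter 15 ml tube is still in the green rack and the film roll is where it stood. The gripper was clear at about 0.18 m, with only sensor noise on the wrist force. In the final top picture the arm hid part of the timer and tweezers, but the scene picture showed them fully.
- **Disagreements:** The wrist camera put things about 3 mm further in x and y than the fixed cameras did. I lined up each placement with the wrist camera and used the scene camera as a cross-check where it could see.
- **Near limits:** The tool leaned by up to about 1.5° during moves. Joint 3 came near its range limit, −1.51 of −1.54, while I turned the tool round for the pen.
- **Release height:** I let the pen go about 15 mm above the slot floor, higher than the "just above the deck" asked for, to keep the gripper body off the tube cap. It dropped into the slot cleanly.

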